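# Control-tablet stock check at the urine analyser

### The arm

A 6-joint arm with a two-finger parallel gripper is mounted at the origin on the work surface. World frame = base frame: x ahead of the robot, y to its left, z up, the work surface at z = 0. Lengths are in mm, angles in degrees, forces in N, time in s.
With the tool pointing down it reaches from about 275 to 850 mm from the base axis. Payload 19 kg.
Tool frame: the origin (TCP) lies midway between the tips of the shut fingers; the grasp point (between the pads) lies manip.grip_depth behind it (manip.grip_depth is the distance from the TCP to the grasp point, in mm); z points along the fingers, x is the direction in which the jaws open and shut, and the axes are right-handed (so a half turn about z gives the same grasp; the last joint's range is limited). The gripper opens to 85 mm and grips with 20 to 120 N. Pads are 22 mm wide; open, the fingers measure 114 mm over their backs; the gripper's body (76 mm by 85 mm) begins 54 mm behind the grasp point. The pads swing forward as they close: fully open they stand 13 mm farther back than shut.
Start: joints at [-75.344, 8.623, 82.357, -0, 89.026, -7.678], TCP at [218.474, -531.845, 231.267] pointing down, gripper open.
Joint ranges: [-160.23, 160.23], [-39.13, 120.54], [6.94, 153.29], [-79.49, 259.48], [9.18, 160.14], [-161.06, 161.06]. Speed limits (degrees/s): [108.29, 108.29, 127.2, 172.46, 172.46, 172.46].

### API

Orientations are given as [roll, pitch, yaw] about the fixed x, y, z axes, in that order (R = Rz(yaw) Ry(pitch) Rx(roll)).
In Python, from rig import manip, imaging, order gives the robot as it stands.
- The arm moves only by the tool move_arm, never from a script. Its argument "deltas" is a list of rows, each a list of 5 numbers: the finger opening in cm, from 0 to 8.54, then the shift along the world's x, y, z in cm, then the turn about the world's z in degrees. A call has 1 to 5 rows; each row is the pose to reach, as a shift and turn from the pose commanded when the call began; what a row does not reach only later rows make up. A row lasts 1/8 s, in which the tool goes at most 62.5 mm and 10.7 degrees, less where a joint would pass 70% of its speed; a pose out of reach is approached as far as the arm can. A call with a gripper value outside its range is refused whole. The fingers move at their own pace and stop on an object; "squeeze" is the grip in N (left out, the last holds). Time passes only in rows, so rows that repeat a pose let the fingers close. It gives the time, the measured TCP pose, the force and the opening at its end, in the units of the state.
- manip.state(): the state, without advancing time (a new reading comes with each control period).
- imaging.read_camera(name): name is "scene" or "top" or "wrist"; returns (picture, depth): 384x512x3 uint8, blue, green, red; 384x512 float32, mm along the optical axis (not along the pixel's ray), 0 where there is no reading.
- imaging.camera_params(name): a dict with "fx", "fy", "cx", "cy" (pixels), "extrinsics" (4x4, takes a point from world to camera coordinates). Camera axes: x right, y up, looking along -z (the intrinsics and any distortion apply to the point x, -y, -z); pixel columns grow to the right and rows downward; lengths in mm; the calibration is good to about 2 mm. A picture is of the moment at which its call begins: read the wrist's pose just before it. camera_params takes no time and is no camera call; for the wrist camera it gives the pose at the moment of the call.
- order.close_job(): hands the job in, once; it reports no verdict.
Trained networks look in the newest picture that a camera, given by its name, has taken for a name from the list of things; names that differ only in an ending like _2 or _b are one class to them, and where a whole thing is asked for, a point or a joint stands for the part that bears it (a point fixed in the world has none). Each returns a list of dicts, best first, with "confidence" (0 to 1); they miss things now and then, are a little off and sometimes report something else, mostly with a low value. They report only what shows in the picture. A call takes as long as a camera call. They do not tell look-alikes from the thing itself.
- imaging.boxes_of(label, camera): "position" ([x, y, z] in mm, in world coordinates, good to about 4 mm: the middle of the surface that is visible of it).
- imaging.pinpoint(label, camera): "position" ([x, y, z] in mm, in world coordinates, good to about 4 mm: a listed point, or the origin of a listed thing).
The state is a dict: "time_s": time; "qpos": joint angles; "joint_vel": joint speeds; "tau": joint torques, N m; "position": TCP position; "ee_rot": TCP orientation; "contact_force": force on the tool from outside, world axes, zero at the start; "ft_torque": the same for the moment, N m; "opening": finger opening in mm.
Only numpy, scipy, OpenCV 4.12 (cv2) and the standard library are available. Lean on these libraries where they do the work, as an engineer would, in place of code of your own. Each camera call takes 0.05 s, during which the arm holds its last target.

### The job

Check the control-tablet stock at the analyser: lift each grey-capped jar standing on the counter to feel whether it is full or empty, stand the full ones upright in the blue stock tray and put the empty ones in the red discard tub, each down on the bottom and not on another jar. Once all are sorted, with the analyser's strip feeder pushed fully home by its orange lip, log the check on the keypad by pressing the blue, then the orange, then the green key, fully and one at a time. Do not press the grey keys, and leave the cup, the carton and the marker where they are.

Things in the scene. Friction and masses are not known exactly. Their poses are not given: they have to be found in the camera images.
- jar_1: look-alike lidded control-tablet jar (4 to 6 in a run; None if absent): squat opaque white jar, yellow-blue band, grey screw cap; 66 mm tall, 66 mm across the cap (top 24 mm), 64 mm below. Origin: centre of underside, z up through the cap. Full: 240 to 305 g, empty: 40 to 51 g; only the weight tells
- jar_2: look-alike lidded control-tablet jar (4 to 6 in a run; None if absent): squat opaque white jar, yellow-blue band, grey screw cap; 66 mm tall, 66 mm across the cap (top 24 mm), 64 mm below. Origin: centre of underside, z up through the cap. Full: 240 to 305 g, empty: 40 to 51 g; only the weight tells
- jar_3: look-alike lidded control-tablet jar (4 to 6 in a run; None if absent): squat opaque white jar, yellow-blue band, grey screw cap; 66 mm tall, 66 mm across the cap (top 24 mm), 64 mm below. Origin: centre of underside, z up through the cap. Full: 240 to 305 g, empty: 40 to 51 g; only the weight tells
- jar_4: look-alike lidded control-tablet jar (4 to 6 in a run; None if absent): squat opaque white jar, yellow-blue band, grey screw cap; 66 mm tall, 66 mm across the cap (top 24 mm), 64 mm below. Origin: centre of underside, z up through the cap. Full: 240 to 305 g, empty: 40 to 51 g; only the weight tells
- jar_5: look-alike lidded control-tablet jar (4 to 6 in a run; None if absent): squat opaque white jar, yellow-blue band, grey screw cap; 66 mm tall, 66 mm across the cap (top 24 mm), 64 mm below. Origin: centre of underside, z up through the cap. Full: 240 to 305 g, empty: 40 to 51 g; only the weight tells
- jar_6: look-alike lidded control-tablet jar (4 to 6 in a run; None if absent): squat opaque white jar, yellow-blue band, grey screw cap; 66 mm tall, 66 mm across the cap (top 24 mm), 64 mm below. Origin: centre of underside, z up through the cap. Full: 240 to 305 g, empty: 40 to 51 g; only the weight tells
- stock_tray: blue open stock tray, fixed to the counter, 250 (x) x 120 (y) x 25 mm high, walls and floor about 4 mm thick. Origin: centre of its underside, x along its length. It takes three jars upright in a row, 78 mm apart
- discard_tub: red open discard tub, fixed to the counter, 250 (x) x 120 (y) x 60 mm high, walls and floor about 4 mm thick. Origin: centre of its underside, x along its length. Room for three jars in a row, 78 mm apart
- analyser: white urine analyser, fixed, 200 mm wide (y), 320 mm deep. Origin: at counter level under the middle of its front face; x runs front to back, z up. A 34 mm high plinth reaches 100 mm out from the front face under the feeder. The top, with the black key panel, slopes by 0.24 rad from 183 mm high at the back to 112 mm at the front edge
- feeder (a joint): strip feeder, a carriage with an upright orange lip that slides in and out of the analyser's front: 0 = fully home, grows to 0.06 m as it comes out (to -x of the analyser). Pushing takes about 2 N; it stays where it is left
- feeder_lip (a point): middle of the front of the feeder's orange lip, where it is pushed (towards the analyser's +x). The lip is 150 mm wide and its orange part spans 68 to 92 mm above the counter, with a white front below it down to 40 mm. With the feeder home this point is 40 mm in front of the analyser's front face
- key_blue (a joint): the blue key: back row, middle. Round spring key, 24 mm across, two rows of three at 38 mm (along a row) by 42 mm pitch. 0 = up, 0.006 m = fully down (4.5 N); counts as pressed beyond 0.004 m; springs back
- key_blue_top (a point): centre of the top face of key_blue; its axis is the normal of the sloped panel (leaning 0.24 rad from vertical towards the analyser's front)
- key_orange (a joint): the orange key: front row, left as seen from the robot (+y). Round spring key, 24 mm across, two rows of three at 38 mm (along a row) by 42 mm pitch. 0 = up, 0.006 m = fully down (4.5 N); counts as pressed beyond 0.004 m; springs back
- key_orange_top (a point): centre of the top face of key_orange; its axis is the normal of the sloped panel (leaning 0.24 rad from vertical towards the analyser's front)
- key_green (a joint): the green key: front row, right (-y). Round spring key, 24 mm across, two rows of three at 38 mm (along a row) by 42 mm pitch. 0 = up, 0.006 m = fully down (4.5 N); counts as pressed beyond 0.004 m; springs back
- key_green_top (a point): centre of the top face of key_green; its axis is the normal of the sloped panel (leaning 0.24 rad from vertical towards the analyser's front)
- key_grey_1 (a joint): grey key, back row, left (+y): not to be used. Round spring key, 24 mm across, two rows of three at 38 mm (along a row) by 42 mm pitch. 0 = up, 0.006 m = fully down (4.5 N); counts as pressed beyond 0.004 m; springs back
- key_grey_2 (a joint): grey key, back row, right (-y): not to be used. Round spring key, 24 mm across, two rows of three at 38 mm (along a row) by 42 mm pitch. 0 = up, 0.006 m = fully down (4.5 N); counts as pressed beyond 0.004 m; springs back
- key_grey_3 (a joint): grey key, front row, middle: not to be used. Round spring key, 24 mm across, two rows of three at 38 mm (along a row) by 42 mm pitch. 0 = up, 0.006 m = fully down (4.5 N); counts as pressed beyond 0.004 m; springs back
- paper_cup: white paper cup, 74 mm across, 85 mm tall; origin: centre of its underside; leave alone
- carton: yellow carton, 60 x 110 x 75 mm; origin: centre of its underside; leave alone
- marker: marker pen with red cap lying on the counter, 130 mm long (x), 14 mm thick; origin: under its middle; leave alone
Mind the look-alikes: they are no part of the job. What is shaped like the jar_6 but pink or purple is not meant. Leave any pink look-alike of the jar_4 alone.

How it is judged (in metres and radians):
On the way, in this order (a step that is already met when the one before it is completed fails the run):
1. every full jar stands upright in the blue stock tray and every empty one lies or stands in the red discard tub, all released (((x of jar_1 in the frame of stock_tray between -0.121 and 0.121 m and y of jar_1 in the frame of stock_tray between -0.056 and 0.056 m and z of jar_1 in the frame of stock_tray below 0.015 m and angle between jar_1's own z axis and vertical below 0.15 rad and contact force between jar_1 and stock_tray above 1.6 N) or (x of jar_1 in the frame of discard_tub between -0.121 and 0.121 m and y of jar_1 in the frame of discard_tub between -0.056 and 0.056 m and z of jar_1 in the frame of discard_tub below 0.06 m and contact force between jar_1 and discard_tub below 1.6 N)) and linear speed of each of jar_1, jar_2, jar_3, jar_4, jar_5, jar_6 below 0.03 m/s and contact force between each of jar_1, jar_2, jar_3, jar_4, jar_5, jar_6 and the fingers below 0.5 N and ((x of jar_2 in the frame of stock_tray between -0.121 and 0.121 m and y of jar_2 in the frame of stock_tray between -0.056 and 0.056 m and z of jar_2 in the frame of stock_tray below 0.015 m and angle between jar_2's own z axis and vertical below 0.15 rad and contact force between jar_2 and stock_tray above 1.6 N) or (x of jar_2 in the frame of discard_tub between -0.121 and 0.121 m and y of jar_2 in the frame of discard_tub between -0.056 and 0.056 m and z of jar_2 in the frame of discard_tub below 0.06 m and contact force between jar_2 and discard_tub below 1.6 N)) and ((x of jar_3 in the frame of stock_tray between -0.121 and 0.121 m and y of jar_3 in the frame of stock_tray between -0.056 and 0.056 m and z of jar_3 in the frame of stock_tray below 0.015 m and angle between jar_3's own z axis and vertical below 0.15 rad and contact force between jar_3 and stock_tray above 1.6 N) or (x of jar_3 in the frame of discard_tub between -0.121 and 0.121 m and y of jar_3 in the frame of discard_tub between -0.056 and 0.056 m and z of jar_3 in the frame of discard_tub below 0.06 m and contact force between jar_3 and discard_tub below 1.6 N)) and ((x of jar_4 in the frame of stock_tray between -0.121 and 0.121 m and y of jar_4 in the frame of stock_tray between -0.056 and 0.056 m and z of jar_4 in the frame of stock_tray below 0.015 m and angle between jar_4's own z axis and vertical below 0.15 rad and contact force between jar_4 and stock_tray above 1.6 N) or (x of jar_4 in the frame of discard_tub between -0.121 and 0.121 m and y of jar_4 in the frame of discard_tub between -0.056 and 0.056 m and z of jar_4 in the frame of discard_tub below 0.06 m and contact force between jar_4 and discard_tub below 1.6 N)) and ((x of jar_5 in the frame of stock_tray between -0.121 and 0.121 m and y of jar_5 in the frame of stock_tray between -0.056 and 0.056 m and z of jar_5 in the frame of stock_tray below 0.015 m and angle between jar_5's own z axis and vertical below 0.15 rad and contact force between jar_5 and stock_tray above 1.6 N) or (x of jar_5 in the frame of discard_tub between -0.121 and 0.121 m and y of jar_5 in the frame of discard_tub between -0.056 and 0.056 m and z of jar_5 in the frame of discard_tub below 0.06 m and contact force between jar_5 and discard_tub below 1.6 N)) and ((x of jar_6 in the frame of stock_tray between -0.121 and 0.121 m and y of jar_6 in the frame of stock_tray between -0.056 and 0.056 m and z of jar_6 in the frame of stock_tray below 0.015 m and angle between jar_6's own z axis and vertical below 0.15 rad and contact force between jar_6 and stock_tray above 1.6 N) or (x of jar_6 in the frame of discard_tub between -0.121 and 0.121 m and y of jar_6 in the frame of discard_tub between -0.056 and 0.056 m and z of jar_6 in the frame of discard_tub below 0.06 m and contact force between jar_6 and discard_tub below 1.6 N))), for 0.2 s.
2. with the feeder home, the blue key is pressed alone (value of joint key_blue above 0.004 m and value of joint feeder below 0.005 m and value of joint each of key_orange, key_green, key_grey_1, key_grey_2, key_grey_3 below 0.002 m), for 0.02 s.
3. then the orange key is pressed alone (value of joint key_orange above 0.004 m and value of joint feeder below 0.005 m and value of joint each of key_blue, key_green, key_grey_1, key_grey_2, key_grey_3 below 0.002 m), for 0.02 s.
4. then the green key is pressed alone (value of joint key_green above 0.004 m and value of joint feeder below 0.005 m and value of joint each of key_blue, key_orange, key_grey_1, key_grey_2, key_grey_3 below 0.002 m), for 0.02 s.
At the end, for the whole second after the job is handed in: Full jars stand on the stock tray's floor (within 9 degrees of upright); empty ones are inside the discard tub, standing or lying (underside under 60 mm above the counter); all released, at rest; feeder within 5 mm of home; keys up (all of step 1 and value of joint feeder below 0.005 m and value of joint each of key_blue, key_orange, key_green, key_grey_1, key_grey_2, key_grey_3 below 0.002 m); the robot touches nothing.
It fails at once if the cup is pushed more than 30 mm (distance of paper_cup from where it was at the start of the episode above 0.03 m).
It fails at once if the carton is pushed more than 30 mm (distance of carton from where it was at the start of the episode above 0.03 m).
It fails at once if the marker is pushed more than 30 mm (distance of marker from where it was at the start of the episode above 0.03 m).
It fails at once if a grey key is pressed (value of joint any of key_grey_1, key_grey_2, key_grey_3 above 0.004 m).
Of jar_1, jar_2, jar_3, jar_4, jar_5, jar_6 only 4 to 6 are there at a start; the rules pass over those that are not, and their reading is None.
At some moment in a run one of jar_1, jar_2, jar_3, jar_4, jar_5, jar_6 may be knocked a few centimetres aside while the robot is not near it.
It also fails if it takes over 210 s, if anything falls off the work surface, if the arm or the gripper's body presses on something with over 40 N, if the wrist force passes 120 N, or if a joint passes its speed limit or range.

## Working session

There is one attempt and no reset: what is moved stays moved. The work goes in short steps, Python scripts to look and compute and a tool call to move; the robot and the scene stay as the last step left them, time stands still between calls to the robot, and variables do not carry over. Pictures are saved under pics/ and viewed, and the job is handed in when it is done.

Besides the shell and the picture viewer there is one more tool, called after "Request:" by a JSON object that holds its "api" and its "payload". move_arm: Moves the arm, as the interface text tells. Its arguments: {"type":"object","properties":{"deltas":{"type":"array"},"squeeze":{"type":"number"}},"required":["deltas"]}

```bash
ls; mkdir -p pics
python3 - <<'E'
from rig import manip, imaging, order
import cv2
print(manip.state(), manip.grip_depth)
for c in ("scene","top","wrist"):
    p,d=imaging.read_camera(c); cv2.imwrite(f"pics/{c}0.png",p)
    k=imaging.camera_params(c); print(c,k)
E
```

```text
pics
{'time_s': 0.0, 'qpos': array([-7.53433241e+01,  8.64912607e+00,  8.23907636e+01, -2.26339851e-04,
        8.90267337e+01, -7.67894818e+00]), 'joint_vel': array([ 0.09588888, -0.07081813,  0.00693802,  0.07945582,  0.06154064,
        0.04935911]), 'tau': array([-2.66681120e-03, -7.13050604e+01, -5.70869780e+01, -3.92499342e-04,
        8.86433321e-03,  3.69290689e-06]), 'position': array([ 218.42581002, -531.64147303,  230.71308355]), 'ee_rot': array([-1.79991322e+02,  6.60560875e-02, -6.76643670e+01]), 'contact_force': array([ 1.09829021, -0.53062391,  0.37512589]), 'ft_torque': array([-0.00017065, -0.02402522, -0.01554279]), 'opening': 85.15327922496607} 18.700000000000003
scene {'fx': 454.7103118382858, 'fy': 454.7103118382858, 'cx': 264.0173531528759, 'cy': 192.18643860984147, 'extrinsics': array([[ 7.52775851e-01,  6.57844937e-01,  2.38444309e-02,
        -4.13446729e+02],
       [-3.92094457e-01,  4.18991474e-01,  8.18967693e-01,
         1.45148119e+02],
       [ 5.28763137e-01, -6.25848371e-01,  5.73344017e-01,
        -1.43444802e+03],
       [ 0.00000000e+00,  0.00000
[... 284 characters left out ...]
1,  8.46566344e-03,  9.40987667e-02,
        -5.52299762e+02],
       [-9.40229112e-02, -8.95261257e-03,  9.95529780e-01,
        -1.06309181e+03],
       [ 0.00000000e+00,  0.00000000e+00,  0.00000000e+00,
         1.00000000e+00]])}
wrist {'fx': 265.95124277147295, 'fy': 265.95124277147295, 'cx': 255.5178065168955, 'cy': 189.76701156005035, 'extrinsics': array([[ 3.81335131e-01, -9.24435679e-01, -1.48064256e-03,
        -5.75289821e+02],
       [ 8.78658819e-01,  3.62948755e-01, -3.10204579e-01,
         4.11942551e+01],
       [ 2.87301578e-01,  1.16990924e-01,  9.50668674e-01,
        -3.79722339e+02],
       [ 0.00000000e+00,  0.00000000e+00,  0.00000000e+00,
         1.00000000e+00]])}
```

View pics/scene0.png

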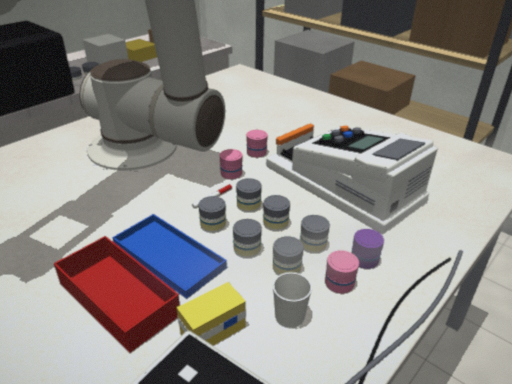

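View pics/top0.png

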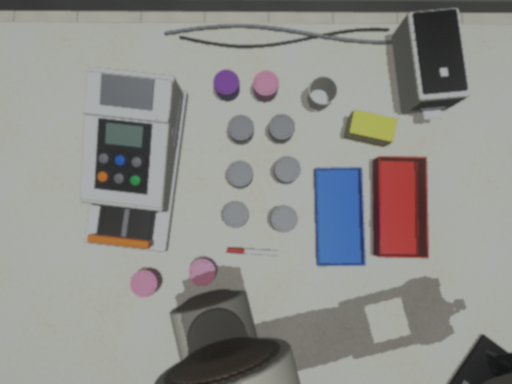

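View pics/wrist0.png

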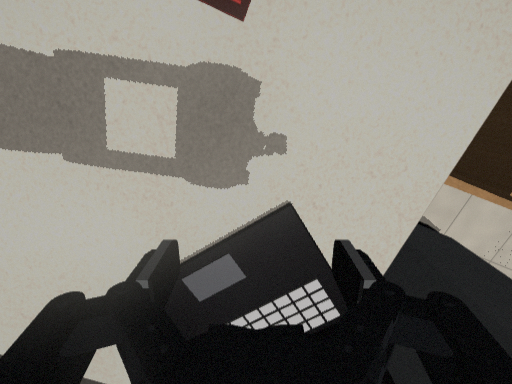

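The top view shows six grey caps at about (240,128), (281,127), (239,174), (287,169), (235,214) and (284,218). The look-alikes are a purple jar at (226,84) and pink ones at (266,84), (202,271) and (145,282). The blue tray is at (339,216), the red tub at (401,207), the marker at (252,251), the carton at (372,127) and the cup at (321,93).

```bash
cat > h.py <<'E'
from rig import manip, imaging, order
import cv2, numpy as np
def ray(cam,u,v,k=None):
    k=k or imaging.camera_params(cam); E=np.array(k["extrinsics"]); R=E[:3,:3]; t=E[:3,3]
    d=np.array([(u-k["cx"])/k["fx"],-(v-k["cy"])/k["fy"],-1.0])
    return -R.T@t, R.T@d
def onz(cam,u,v,z,k=None):
    o,d=ray(cam,u,v,k); return o+d*(z-o[2])/d[2]
def pdepth(cam,u,v,D,k=None):
    o,d=ray(cam,u,v,k); return o+d*D
def cloud(cam,D,k=None):
    k=k or imaging.camera_params(cam); E=np.array(k["extrinsics"]); R=E[:3,:3]; t=E[:3,3]
    v,u=np.mgrid[:D.shape[0],:D.shape[1]]
    c=np.stack([(u-k["cx"])/k["fx"]*D,-(v-k["cy"])/k["fy"]*D,-D],-1)
    return (c-t)@R
def proj(cam,p,k=None):
    k=k or imaging.camera_params(cam); E=np.array(k["extrinsics"]); c=E[:3,:3]@np.array(p,float)+E[:3,3]
    return k["cx"]+k["fx"]*c[0]/-c[2], k["cy"]+k["fy"]*-c[1]/-c[2]
def st():
    s=manip.state(); print("t",round(s["time_s"],3),"pos",s["position"].round(1),"rot",s["ee_rot"].round(1),"F",s["contact_force"].round(2),"op",round(s["opening"],1),"q",s["qpos"].round(1)); return s
E
python3 - <<'E'
from h import *
p,d=imaging.read_camera("top"); np.save("top0.npy",d); cv2.imwrite("top0raw.png",p)
W=cloud("top",d)
print("counter z",np.median(W[300:330,420:500,2]))
hsv=cv2.cvtColor(p,cv2.COLOR_BGR2HSV)
# caps: height band 55..75
m=((W[...,2]>56)&(W[...,2]<76)&(d>0)).astype(np.uint8)
m=cv2.morphologyEx(m,cv2.MORPH_OPEN,np.ones((3,3)))
n,l,s,c=cv2.connectedComponentsWithStats(m)
for i in range(1,n):
    if s[i,4]>200:
        mm=l==i; w=W[mm]; (u,v),r=cv2.minEnclosingCircle(np.argwhere(mm)[:,::-1].astype(np.float32))
        z=np.median(w[:,2])
        print("px",c[i].round(1),"area",s[i,4],"xyz",onz("top",*c[i],66).round(1),"mean",w.mean(0).round(1),"hsv",hsv[mm].mean(0).round(),"r",round(r,1))
for lab in ("jar_1","stock_tray","discard_tub","analyser","feeder_lip","key_blue_top","key_orange_top","key_green_top","paper_cup","carton","marker"):
    for q in imaging.pinpoint(lab,"top"): print(lab,np.round(q["position"],1),round(q["confidence"],2))
st()
E
```

```text
counter z 0.4335392719309218
px [225.9  82. ] area 525 xyz [808.4  48.9  66. ] mean [808.4  48.9  65.9] hsv [138. 107. 138.] r 13.2
px [265.4  83.1] area 529 xyz [806.2 -51.1  66. ] mean [806.2 -51.1  66. ] hsv [165.  60. 164.] r 13.0
px [240.4 127.5] area 540 xyz [691.7  10.8  66. ] mean [691.7  10.8  66. ] hsv [102.  10. 129.] r 13.1
px [281.4 126.6] area 545 xyz [694.8 -91.7  66. ] mean [694.8 -91.7  66. ] hsv [100.   9. 130.] r 13.2
px [286.8 169. ] area 553 xyz [ 588.2 -105.3   66. ] mean [ 588.2 -105.2   66.1] hsv [101.  10. 137.] r 13.3
px [239.4 173.5] area 547 xyz [576.  12.  66.] mean [576.   12.   66.2] hsv [100.   9. 135.] r 13.2
px [235. 214.] area 555 xyz [475.9  21.6  66. ] mean [475.9  21.5  66.2] hsv [ 98.   8. 139.] r 13.3
px [283.5 218.4] area 557 xyz [466.1 -97.4  66. ] mean [466.2 -97.4  66.2] hsv [102.  10. 142.] r 13.4
px [201.9 271.8] area 585 xyz [335.4  99.8  66. ] mean [335.4  99.8  66. ] hsv [166.  63. 151.] r 13.8
px [143.6 282.9] area 590 xyz [307.4 240.5  66. ] mean [307.4 240.6  65.6] hsv [165.  61. 165.] r 14.0
jar_1 [308.  239.6   5.2] 0.98
jar_1 [69
[... 289 characters left out ...]
] 0.95
stock_tray [555.7 323.2 150.7] 0.47
stock_tray [ 787.3 -187.8    2.1] 0.15
discard_tub [ 4.974e+02 -3.914e+02 -4.000e-01] 0.78
analyser [491.5 298.    3.5] 0.86
feeder_lip [399.8 302.6  76.7] 0.76
key_blue_top [595.5 279.7 157.9] 0.39
key_orange_top [556.  322.2 151.5] 0.46
key_orange_top [493.3 294.7   3.7] 0.39
key_green_top [545.1 245.5 151.7] 0.55
paper_cup [ 787.4 -193.5   -1.7] 0.93
paper_cup [ 702.7 -317.2   -1.6] 0.2
carton [ 702.5 -317.4   -1.6] 0.67
marker [378.8 -21.5  -2.1] 0.57
marker [ 785.7 -191.4   -2. ] 0.45
marker [575.1  15.2  -5.3] 0.21
t 0.75 pos [ 218.5 -531.8  231.3] rot [-180.     0.   -67.7] F [-0.8  -0.03 -0.07] op 85.1 q [-75.3   8.6  82.4   0.   89.   -7.7]
```

Run:
```python
from h import *
p=cv2.imread("top0raw.png"); d=np.load("top0.npy"); W=cloud("top",d)
hsv=cv2.cvtColor(p,cv2.COLOR_BGR2HSV)
for name,m,h in (("tray",(hsv[...,0]>100)&(hsv[...,0]<125)&(hsv[...,1]>150),25),("tub",((hsv[...,0]<8)|(hsv[...,0]>172))&(hsv[...,1]>150),60)):
    m=m.astype(np.uint8); m[:, :305]=0
    n,l,s,c=cv2.connectedComponentsWithStats(m); i=1+np.argmax(s[1:,4]); 
    w=W[l==i]
    for lab,sel in (("rim",np.abs(w[:,2]-h)<5),("floor",np.abs(w[:,2]-4)<4)):
        q=w[sel][:,:2].astype(np.float32); print(name,lab,len(q),cv2.minAreaRect(q), np.median(w[sel][:,2]))
```

```text
tray rim 0 ((0.0, 0.0), (0.0, 0.0), 0.0) nan
tray floor 2390 ((475.8491516113281, -252.98190307617188), (238.88189697265625, 91.86296081542969), 1.063497543334961) 3.936747762457409
tub rim 141 ((514.1615600585938, -334.9006652832031), (4.794039726257324, 192.25723266601562), 89.33827209472656) 59.77951402741037
tub floor 3091 ((499.58489990234375, -400.2825927734375), (96.41875457763672, 241.7368927001953), 89.60991668701172) 4.095544785581431
  return _methods._mean(a, axis=axis, dtype=dtype,
  ret = ret.dtype.type(ret / rcount)
```

Run:
```python
import cv2
p=cv2.imread("top0raw.png"); cv2.imwrite("pics/crop0.png",cv2.resize(p[60:300,130:330],None,fx=2.9,fy=2.4,interpolation=cv2.INTER_CUBIC))
cv2.imwrite("pics/crop1.png",cv2.resize(p[60:260,70:200],None,fx=4,fy=3,interpolation=cv2.INTER_CUBIC))
```

```text
(no output)
```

View pics/crop0.png

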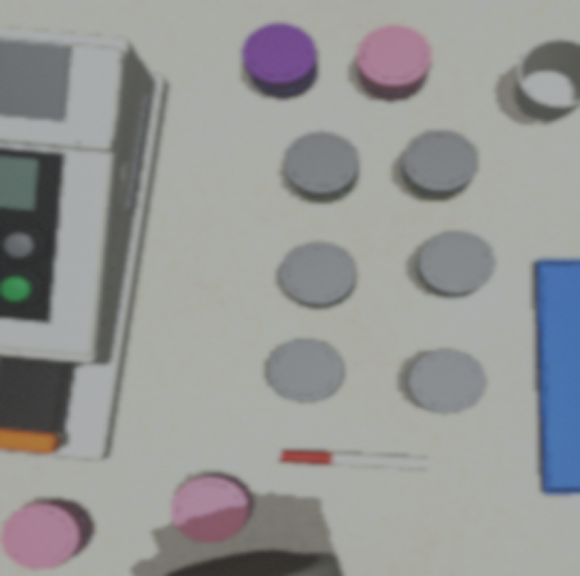

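The crop confirms six grey caps; the pink and purple ones are clearly separate. Next I fit the tray and tub outlines from their height.

Run:
```python
from h import *
d=np.load("top0.npy"); W=cloud("top",d); p=cv2.imread("top0raw.png")
v,u=np.mgrid[:384,:512]
for name,(u0,u1,v0,v1),h in (("tray",(308,372,160,272),25),("tub",(364,435,150,265),60)):
    box=(u>=u0)&(u<u1)&(v>=v0)&(v<v1)
    q=W[box&(W[...,2]>h-7)&(W[...,2]<h+6)]
    q=q[(q[:,0]>330)&(q[:,0]<640)]
    print(name,len(q),cv2.minAreaRect(q[:,:2].astype(np.float32)),np.median(q[:,2]))
    f=W[box&(np.abs(W[...,2]-4)<2.0)]
    hsv=cv2.cvtColor(p,cv2.COLOR_BGR2HSV)
# colour edges: top outline corners of coloured blob projected at rim height
hsv=cv2.cvtColor(p,cv2.COLOR_BGR2HSV)
for name,m,h in (("tray",(hsv[...,0]>98)&(hsv[...,0]<128)&(hsv[...,1]>100),25),("tub",((hsv[...,0]<10)|(hsv[...,0]>170))&(hsv[...,1]>110),60)):
    m=m.astype(np.uint8); m[:,:305]=0
    n,l,s,c=cv2.connectedComponentsWithStats(m); i=1+np.argmax(s[1:,4]); pts=np.argwhere(l==i)[:,::-1].astype(np.float32)
    r=cv2.minAreaRect(pts); print(name,r,s[i])
    for b in cv2.boxPoints(r): print(b.round(1),onz("top",*b,h).round(1))
for lab in ("stock_tray","discard_tub","analyser","feeder_lip","key_blue_top","key_orange_top","key_green_top"):
    imaging.read_camera("scene")
    for q in imaging.pinpoint(lab,"scene")[:2]: print(lab,np.round(q["position"],1),round(q["confidence"],2))
```

```text
tray 553 ((475.3687744140625, -243.2701416015625), (249.8125, 121.17256164550781), 1.1585537195205688) 24.018665347521317
tub 658 ((499.6792297363281, -391.9919128417969), (121.7276840209961, 250.1006622314453), 89.60529327392578) 59.07110062715371
tray ((339.3400573730469, 216.24058532714844), (96.85153198242188, 47.09294509887695), 88.40885925292969) [ 315  168   50   97 4523]
[314.5 168.5] [ 595.4 -179.3   25. ]
[361.5 167.2] [ 599.8 -300.1   25. ]
[364.2 264. ] [ 354.3 -303.2   25. ]
[317.1 265.3] [ 349.9 -185.    25. ]
tub ((401.0, 206.5), (99.0, 52.0), 90.0) [ 375  157   53  100 4477]
[375. 157.] [ 620.8 -325.3   60. ]
[427. 157.] [ 621.9 -454.4   60. ]
[427. 256.] [ 378.1 -447.3   60. ]
[375. 256.] [ 376.9 -320.9   60. ]
stock_tray [ 474.4 -239.1    5. ] 0.75
stock_tray [688.7  12.6  -1.9] 0.69
discard_tub [ 4.987e+02 -3.876e+02 -2.000e-01] 0.91
analyser [488.2 288.9   1.4] 0.74
feeder_lip [396.4 300.7  78.4] 0.8
key_blue_top [588.4 283.4 161.3] 0.52
key_orange_top [555.2 324.9 151.7] 0.46
key_green_top [547.1 246.8 148.5] 0.61
```

View pics/crop1.png

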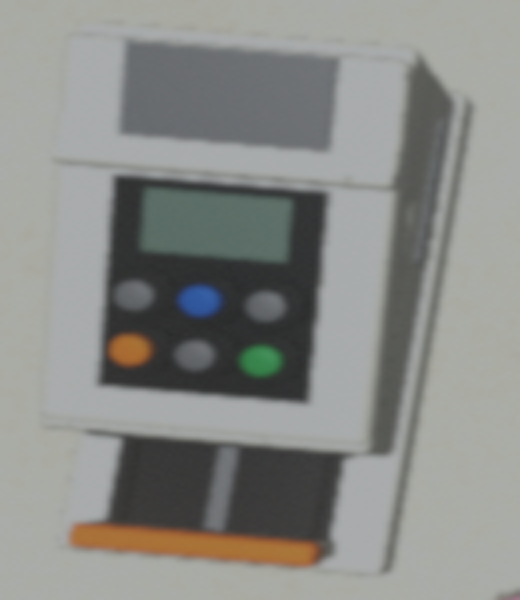

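Tray centre is about (475, -243) with yaw +1.2°, and the tub about (500, -392). I'll start with the jar at (466, -97), jaws along y.

Request:
{"api": "move_arm", "payload": {"deltas": [[8.5,24.8,43.4,-8,-22.3],[8.5,24.8,43.4,-8,-22.3],[8.5,24.8,43.4,-8,-22.3],[8.5,24.8,43.4,-8,-22.3],[8.5,24.8,43.4,-8,-22.3]], "squeeze": 40}}

```text
time_s: 2.08
position: [369.8, -266.6, 182.6]
ee_rot: [-180.0, -0.0, -90.0]
contact_force: [0.6, -0.4, 0.1]
opening: 85.1
```

Run:
```python
from h import *
st()
```

```text
t 2.075 pos [ 369.8 -266.6  182.6] rot [-180.   -0.  -90.] F [ 0.63 -0.42  0.1 ] op 85.1 q [-45.5  -4.5 101.6   0.   82.9  44.5]
```

Request:
{"api": "move_arm", "payload": {"deltas": [[8.5,9.6,16.9,-3,0],[8.5,9.6,16.9,-3,0],[8.5,9.6,16.9,-3,0],[8.5,9.6,16.9,-3,0],[8.5,9.6,16.9,-3,0]]}}

```text
time_s: 2.7
position: [465.2, -99.2, 152.7]
ee_rot: [180.0, -0.0, -89.9]
contact_force: [-0.7, -0.8, -0.2]
opening: 85.0
```

```bash
cat > look.py <<'E'
from h import *
import sys
name=sys.argv[1]
p,d=imaging.read_camera("top"); cv2.imwrite(f"pics/{name}.png",p); W=cloud("top",d)
hsv=cv2.cvtColor(p,cv2.COLOR_BGR2HSV)
m=((W[...,2]>56)&(W[...,2]<80)&(d>0)).astype(np.uint8)
m=cv2.morphologyEx(m,cv2.MORPH_OPEN,np.ones((3,3)))
n,l,s,c=cv2.connectedComponentsWithStats(m)
for i in range(1,n):
    if s[i,4]>120:
        mm=l==i; z=np.median(W[mm][:,2])
        print("px",c[i].round(),"a",s[i,4],"xyz",onz("top",*c[i],z).round(1),"sat",hsv[mm].mean(0).round()[1])
st()
E
python3 look.py top1
```

```text
px [402.  52.] a 152 xyz [ 887.7 -395.    68.4] sat 14.0
px [226.  82.] a 510 xyz [808.4  49.4  66. ] sat 109.0
px [265.  83.] a 524 xyz [806.1 -51.1  66. ] sat 61.0
px [407.  94.] a 129 xyz [ 779.9 -406.8   68.3] sat 17.0
px [372. 126.] a 1143 xyz [ 696.1 -316.2   74.7] sat 116.0
px [240. 127.] a 539 xyz [691.9  10.8  66. ] sat 10.0
px [281. 127.] a 545 xyz [694.8 -91.7  66.1] sat 9.0
px [289. 165.] a 307 xyz [ 599.2 -111.5   66.2] sat 9.0
px [239. 173.] a 544 xyz [576.   11.8  66.1] sat 9.0
px [234. 214.] a 523 xyz [476.   23.3  66.2] sat 8.0
px [202. 272.] a 588 xyz [335.7  99.7  66. ] sat 61.0
px [144. 283.] a 596 xyz [307.3 240.5  65.7] sat 61.0
t 2.75 pos [ 465.  -100.   152.9] rot [180.  -0. -90.] F [0.17 0.68 0.25] op 84.8 q [-21.4  -1.  101.8  -0.   79.2  68.5]
```

Request:
{"api": "move_arm", "payload": {"deltas": [[8.5,0.1,0.2,-5,0],[8.5,0.1,0.2,-9,0],[8.5,0.1,0.2,-12.1,0],[8.5,0.1,0.2,-12.1,0],[8.5,0.1,0.2,-12.1,0]]}}

```text
time_s: 3.38
position: [466.7, -98.5, 33.2]
ee_rot: [-179.9, -0.0, -90.0]
contact_force: [0.2, 0.0, 0.0]
opening: 85.3
```

Run:
```python
from h import *
st()
p,d=imaging.read_camera("wrist"); cv2.imwrite("pics/w1.png",p)
```

```text
t 3.375 pos [466.7 -98.5  33.2] rot [-179.9   -0.   -90. ] F [0.22 0.05 0.02] op 85.3 q [-21.2   6.1 109.6   0.   64.2  68.9]
```

View pics/w1.png

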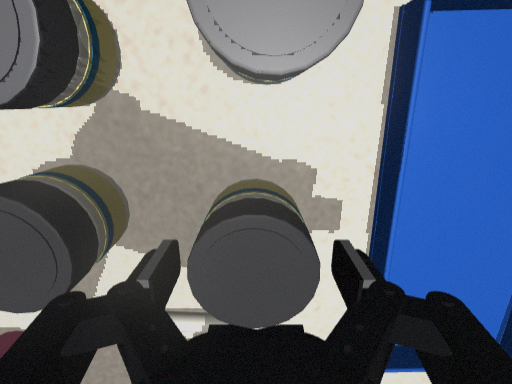

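The wrist view shows the cap at (254,265), centred between the fingers at (160,280) and (350,280). Next I close the jaws and lift.

Request:
{"api": "move_arm", "payload": {"deltas": [[5.5,0,0,0,0],[5.5,0,0,0,0],[5.5,0,0,0,0],[5.5,0,0,0,0],[5.5,0,0,0,0]]}}

```text
time_s: 4.05
position: [466.8, -97.6, 33.1]
ee_rot: [-179.9, -0.0, -90.0]
contact_force: [-3.7, -0.7, 12.4]
opening: 65.3
```

Run:
```python
from h import *
st()
```

```text
t 4.05 pos [466.8 -97.6  33.1] rot [-179.9   -0.   -90. ] F [-3.73 -0.66 12.41] op 65.3 q [-21.1   6.1 109.6  -0.   64.2  68.9]
```

Request:
{"api": "move_arm", "payload": {"deltas": [[5.5,0,0,4,0],[5.5,0,0,8,0],[5.5,0,0,12,0],[5.5,0,0,12,0],[5.5,0,0,12,0]]}}

```text
time_s: 4.68
position: [465.9, -97.2, 151.2]
ee_rot: [180.0, 0.0, -90.0]
contact_force: [0.6, 0.7, -4.1]
opening: 64.7
```

```bash
cat > weigh.py <<'E'
from h import *
f=[]
for i in range(12):
    imaging.read_camera("wrist"); f.append(manip.state()["contact_force"])
f=np.array(f); print("mean",f.mean(0).round(2),"std",f.std(0).round(2)); st()
E
python3 weigh.py; python3 look.py top2
```

```text
mean [ 0.03  0.22 -2.81] std [0.49 0.39 0.45]
t 5.275 pos [466.2 -97.4 151.7] rot [180.   0. -90.] F [ 0.01  0.09 -3.12] op 65.0 q [-21.1  -0.8 101.8   0.   79.1  68.9]
px [404.  70.] a 310 xyz [ 840.8 -400.2   68.2] sat 15.0
px [226.  82.] a 525 xyz [808.3  48.6  66.1] sat 108.0
px [265.  83.] a 523 xyz [806.2 -51.1  66.2] sat 61.0
px [372. 126.] a 1154 xyz [ 696.2 -315.7   74.7] sat 116.0
px [240. 128.] a 538 xyz [691.6  11.   65.8] sat 10.0
px [281. 127.] a 542 xyz [694.9 -91.7  66.1] sat 9.0
px [289. 165.] a 315 xyz [ 598.8 -111.6   66. ] sat 9.0
px [239. 173.] a 544 xyz [576.   11.9  66.1] sat 9.0
px [234. 214.] a 510 xyz [476.1  24.5  65.9] sat 7.0
px [202. 272.] a 587 xyz [335.6  99.9  66. ] sat 62.0
px [144. 283.] a 584 xyz [307.1 240.7  65.8] sat 61.0
t 5.325 pos [466.2 -97.4 151.7] rot [-180.    0.  -90.] F [-0.4  0.8 -3.9] op 64.7 q [-21.1  -0.8 101.8   0.   79.1  68.9]
```

Net force is -2.8 N, so this jar is full (about 286 g). It goes to the near tray slot at (397, -245).

Request:
{"api": "move_arm", "payload": {"deltas": [[5.5,-2.6,-5.6,0,0],[5.5,-5.2,-11.2,0,0],[5.5,-6.9,-14.7,0,0],[5.5,-6.9,-14.7,-4,0],[5.5,-6.9,-14.7,-8,0]]}}

```text
time_s: 5.95
position: [397.1, -245.1, 71.0]
ee_rot: [-179.9, -0.0, -90.0]
contact_force: [1.2, 0.1, -3.1]
opening: 64.9
```

Request:
{"api": "move_arm", "payload": {"deltas": [[5.5,0,0,-2,0],[5.5,0,0,-3.3,0],[5.5,0,0,-3.3,0],[5.5,0,0,-3.3,0],[5.5,0,0,-3.3,0]]}}

```text
time_s: 6.58
position: [397.5, -244.6, 39.3]
ee_rot: [-180.0, -0.0, -90.0]
contact_force: [-0.7, -0.1, -2.8]
opening: 65.2
```

Run:
```python
from h import *
st()
p,d=imaging.read_camera("wrist"); cv2.imwrite("pics/w2.png",p)
st()
```

```text
t 6.575 pos [ 397.5 -244.6   39.3] rot [-180.   -0.  -90.] F [-0.66 -0.08 -2.79] op 65.2 q [-41.1   4.5 110.5   0.   64.9  48.9]
t 6.625 pos [ 397.4 -244.6   39.3] rot [-180.   -0.  -90.] F [-0.77  0.05 -1.75] op 64.6 q [-41.1   4.5 110.5   0.   64.9  48.9]
```

View pics/w2.png

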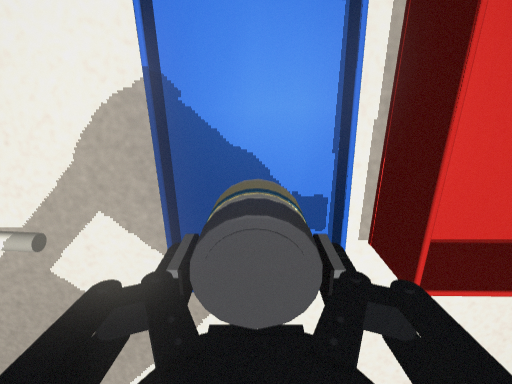

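The wrist view shows the jar at (255,260) between the tray walls. I lower it the last 2 mm and release.

Request:
{"api": "move_arm", "payload": {"deltas": [[5.5,0,0,-0.2,0],[5.5,0,0,-0.2,0],[8.5,0,0,-0.2,0],[8.5,0,0,-0.2,0],[8.5,0,0,-0.2,0]]}}

```text
time_s: 7.25
position: [397.2, -244.4, 36.7]
ee_rot: [180.0, 0.0, -90.0]
contact_force: [0.6, -0.1, -0.1]
opening: 84.8
```

Request:
{"api": "move_arm", "payload": {"deltas": [[8.5,0,0,5.5,0],[8.5,0,0,11.5,0],[8.5,6,6,11.5,0],[8.5,12,10,11.5,0],[8.5,19.1,14.0,11.5,0]]}}

```text
time_s: 7.88
position: [546.5, -129.2, 152.1]
ee_rot: [-180.0, -0.0, -90.0]
contact_force: [0.9, -1.4, 1.4]
opening: 85.0
```

```bash
python3 look.py top3
```

```text
px [401.  50.] a 155 xyz [ 892.7 -394.2   69. ] sat 14.0
px [226.  82.] a 526 xyz [808.   48.6  65.8] sat 108.0
px [265.  83.] a 531 xyz [806.1 -50.9  66. ] sat 60.0
px [372. 126.] a 1152 xyz [ 695.8 -315.8   74.7] sat 116.0
px [240. 127.] a 536 xyz [692.   10.8  66. ] sat 10.0
px [276. 121.] a 194 xyz [707.7 -79.1  66. ] sat 8.0
px [239. 173.] a 541 xyz [576.1  11.7  66.3] sat 8.0
px [235. 214.] a 556 xyz [476.4  21.8  66. ] sat 8.0
px [202. 272.] a 585 xyz [335.3  99.8  65.8] sat 62.0
px [144. 283.] a 595 xyz [307.3 240.5  65.8] sat 61.0
t 7.925 pos [ 551.1 -125.7  151.4] rot [-1.799e+02  1.000e-01 -8.990e+01] F [-2.27  5.85 -3.18] op 84.9 q [-20.7   9.7  90.5   0.1  79.8  69.1]
```

Request:
{"api": "move_arm", "payload": {"deltas": [[8.5,3.6,2.1,0,0],[8.5,3.6,2.1,0,0],[8.5,3.6,2.1,0,0]]}}

```text
time_s: 8.3
position: [580.7, -109.7, 151.4]
ee_rot: [180.0, 0.0, -90.0]
contact_force: [-0.7, 0.5, 0.1]
opening: 85.0
```

```bash
python3 look.py top4
```

```text
px [407.  88.] a 191 xyz [ 795.7 -406.1   68.2] sat 16.0
px [226.  82.] a 521 xyz [808.6  48.7  65.9] sat 108.0
px [265.  83.] a 522 xyz [806.4 -50.9  66. ] sat 60.0
px [379. 126.] a 772 xyz [ 695.9 -332.8   74.7] sat 114.0
px [240. 128.] a 542 xyz [691.7  10.8  66.1] sat 10.0
px [236. 172.] a 399 xyz [578.4  19.2  66.3] sat 7.0
px [283. 177.] a 129 xyz [568.8 -95.3  65.9] sat 8.0
px [227. 211.] a 166 xyz [483.1  40.5  66.1] sat 6.0
px [345. 248.] a 529 xyz [ 396.8 -247.2   70.3] sat 17.0
px [202. 272.] a 585 xyz [335.7  99.9  65.8] sat 72.0
px [144. 283.] a 599 xyz [307.4 240.4  65.7] sat 62.0
t 8.35 pos [ 580.5 -110.   151.6] rot [180.   0. -90.] F [-0.29  0.17 -0.66] op 84.9 q [-18.2  12.7  86.8  -0.   80.5  71.8]
```

View pics/top4.png

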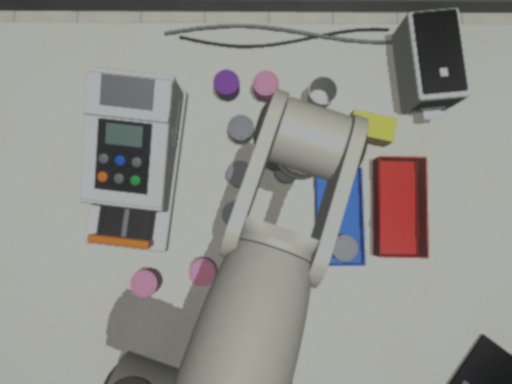

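Jar 1 stands in the tray at (397,-247), top at z = 70. Next is the jar at (588,-105).

Request:
{"api": "move_arm", "payload": {"deltas": [[8.5,0.75,0.45,-3,0],[8.5,0.75,0.45,-8,0],[8.5,0.75,0.45,-11.9,0],[8.5,0.75,0.45,-11.9,0],[8.5,0.75,0.45,-11.9,0]]}}

```text
time_s: 8.98
position: [589.2, -105.8, 34.7]
ee_rot: [-179.9, -0.0, -90.0]
contact_force: [0.3, 0.4, 0.8]
opening: 85.0
```

Request:
{"api": "move_arm", "payload": {"deltas": [[5.5,0,0,0,0],[5.5,0,0,0,0],[5.5,0,0,0,0],[5.5,0,0,0,0],[5.5,0,0,0,0]]}}

```text
time_s: 9.6
position: [589.5, -105.6, 34.9]
ee_rot: [-179.8, -0.1, -90.0]
contact_force: [-3.0, -0.8, 9.7]
opening: 65.1
```

Request:
{"api": "move_arm", "payload": {"deltas": [[5.5,0,0,4,0],[5.5,0,0,8,0],[5.5,0,0,12,0],[5.5,0,0,12,0],[5.5,0,0,12,0]]}}

```text
time_s: 10.22
position: [588.5, -105.0, 152.8]
ee_rot: [-180.0, 0.0, -90.0]
contact_force: [-0.8, -0.0, -1.1]
opening: 65.1
```

```bash
python3 weigh.py; python3 -c "
from h import *
p,d=imaging.read_camera('wrist'); cv2.imwrite('pics/w3.png',p)"
```

```text
mean [-0.14 -0.19 -0.67] std [0.63 0.37 0.46]
t 10.825 pos [ 588.6 -105.1  152.7] rot [180.   0. -90.] F [-0.64 -0.55 -0.75] op 65.1 q [-17.5  13.5  85.8   0.   80.8  72.5]
```

View pics/w3.png

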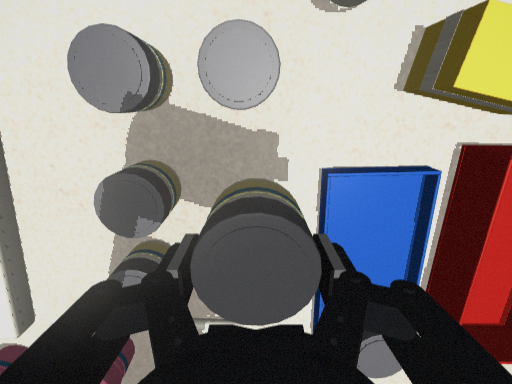

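Net force is -0.7 N, so this one is empty. It goes to the far tub slot (578,-392), carried at height.

Request:
{"api": "move_arm", "payload": {"deltas": [[5.5,-0.2,-5.8,0,0],[5.5,-0.5,-11.6,0,0],[5.5,-0.8,-17.4,0,0],[5.5,-1.1,-23.2,0,0],[5.5,-1.1,-28.7,0,0]]}}

```text
time_s: 11.5
position: [577.2, -394.1, 152.8]
ee_rot: [-180.0, -0.0, -90.0]
contact_force: [0.6, 0.2, -0.7]
opening: 65.0
```

Request:
{"api": "move_arm", "payload": {"deltas": [[5.5,0,0,0,0],[5.5,0,0,-2,0],[5.5,0,0,-5,0],[5.5,0,0,-5,0],[5.5,0,0,-5,0]]}}

```text
time_s: 12.12
position: [578.0, -391.4, 103.5]
ee_rot: [-180.0, -0.0, -89.9]
contact_force: [0.6, 0.1, 0.1]
opening: 65.0
```

```bash
python3 look.py top5; python3 -c "
from h import *
p,d=imaging.read_camera('wrist'); cv2.imwrite('pics/w4.png',p)"
```

```text
px [226.  82.] a 517 xyz [808.1  49.1  65.9] sat 107.0
px [266.  83.] a 527 xyz [806.  -51.3  66.2] sat 59.0
px [372. 126.] a 1154 xyz [ 695.9 -316.    74.8] sat 116.0
px [240. 128.] a 531 xyz [691.7  10.8  66.2] sat 9.0
px [281. 127.] a 542 xyz [694.9 -91.7  66.1] sat 9.0
px [239. 173.] a 541 xyz [576.   12.1  66.2] sat 9.0
px [235. 214.] a 560 xyz [476.1  21.7  66.1] sat 8.0
px [341. 245.] a 428 xyz [ 402.2 -237.1   70.6] sat 24.0
px [144. 283.] a 587 xyz [307.4 240.9  65.7] sat 61.0
t 12.175 pos [ 578.2 -391.8  103.9] rot [-179.9   -0.   -89.9] F [-0.48  0.59  0.5 ] op 64.9 q [-40.4  26.8  73.7   0.   79.4  49.5]
```

View pics/w4.png

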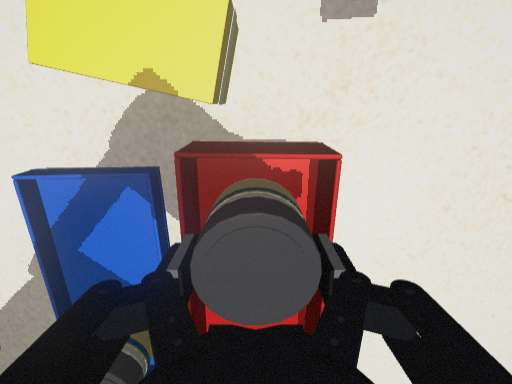

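The jar at (255,262) is centred over the tub, whose walls show at (190,240) and (325,240). I lower it and open the jaws only partly.

Request:
{"api": "move_arm", "payload": {"deltas": [[5.5,0,0,-3,0],[5.5,0,0,-5.5,0],[5.5,0,0,-6.4,0],[5.5,0,0,-6.4,0],[5.5,0,0,-6.4,0]]}}

```text
time_s: 12.85
position: [578.0, -392.4, 39.9]
ee_rot: [-179.9, -0.0, -90.0]
contact_force: [-0.7, 0.8, -0.2]
opening: 64.7
```

Request:
{"api": "move_arm", "payload": {"deltas": [[7.2,0,0,0,0],[7.2,0,0,0,0],[7.2,0,0,0,0],[7.2,0,0,0,0]]}}

```text
time_s: 13.35
position: [577.6, -392.1, 38.7]
ee_rot: [180.0, 0.0, -90.0]
contact_force: [0.3, 0.1, 0.2]
opening: 71.8
```

Request:
{"api": "move_arm", "payload": {"deltas": [[7.2,0,0,3,0],[7.2,0,0,7,0],[8.5,0,0,11.2,0],[8.5,0,0,11.2,0]]}}

```text
time_s: 13.85
position: [578.6, -392.9, 154.7]
ee_rot: [-179.7, -0.2, -90.0]
contact_force: [-0.3, -0.1, -0.7]
opening: 85.0
```

```bash
python3 look.py top6; python3 -c "
from h import *
p,d=imaging.read_camera('wrist'); cv2.imwrite('pics/w5.png',p)"
```

```text
px [402.  55.] a 206 xyz [ 881.4 -395.3   68.2] sat 14.0
px [226.  82.] a 527 xyz [808.3  48.8  66. ] sat 106.0
px [265.  83.] a 534 xyz [805.9 -51.   65.9] sat 59.0
px [372. 126.] a 1128 xyz [ 696.  -315.3   74.7] sat 116.0
px [240. 128.] a 537 xyz [691.6  10.9  66.1] sat 9.0
px [281. 127.] a 542 xyz [694.9 -91.7  66.1] sat 9.0
px [239. 173.] a 545 xyz [576.   11.8  66.1] sat 9.0
px [235. 214.] a 561 xyz [476.1  21.8  66.1] sat 8.0
px [343. 246.] a 520 xyz [ 399.7 -241.2   70.2] sat 25.0
px [205. 266.] a 251 xyz [349.4  92.   65.9] sat 80.0
px [144. 283.] a 589 xyz [307.5 240.6  65.8] sat 61.0
t 13.9 pos [ 578.  -392.4  152.2] rot [-1.799e+02 -1.000e-01 -9.000e+01] F [-0.23 -0.09 -0.88] op 85.2 q [-40.5  25.2  70.3   0.   84.3  49.5]
```

View pics/w5.png

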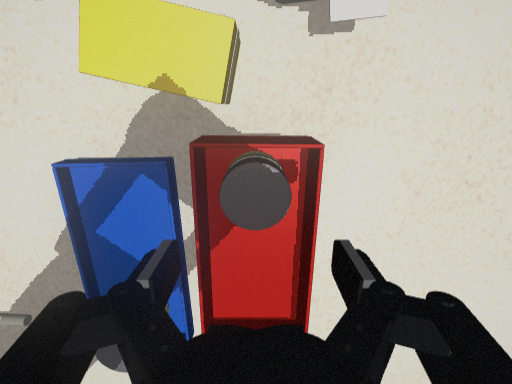

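The first empty jar stands at the far end of the tub, at (255,190). Next is the jar at (695,-92).

Request:
{"api": "move_arm", "payload": {"deltas": [[8.5,2.2,5.6,0,0],[8.5,4.4,11.2,0,0],[8.5,6.6,16.8,0,0],[8.5,8.8,22.4,0,0],[8.5,10.9,28,0,0]]}}

```text
time_s: 14.58
position: [686.6, -110.1, 149.1]
ee_rot: [179.9, 0.0, -90.0]
contact_force: [-0.4, 0.7, -0.5]
opening: 85.3
```

Request:
{"api": "move_arm", "payload": {"deltas": [[8.5,0.8,2.07,0,0],[8.5,0.8,2.07,0,0],[8.5,0.8,2.07,-4,0],[8.5,0.8,2.07,-4,0]]}}

```text
time_s: 15.08
position: [692.7, -92.6, 107.3]
ee_rot: [179.7, 0.1, -90.0]
contact_force: [-0.1, 0.1, 0.5]
opening: 84.9
```

```bash
python3 look.py top7; python3 -c "
from h import *
p,d=imaging.read_camera('wrist'); cv2.imwrite('pics/w6.png',p)"
```

```text
px [407.  89.] a 180 xyz [ 794.1 -405.5   67.1] sat 16.0
px [226.  82.] a 520 xyz [808.5  48.7  66.1] sat 108.0
px [372. 126.] a 1143 xyz [ 696.2 -316.1   74.8] sat 114.0
px [281. 131.] a 330 xyz [683.8 -90.2  66. ] sat 7.0
px [403. 175.] a 593 xyz [ 576.2 -389.6   70.2] sat 11.0
px [344. 247.] a 601 xyz [ 397.3 -244.    70.2] sat 19.0
px [144. 283.] a 596 xyz [307.3 240.4  65.9] sat 86.0
t 15.125 pos [693.6 -92.6 109.7] rot [179.8   0.  -90. ] F [-0.08 -0.52  0.9 ] op 85.0 q [-13.9  26.9  72.9  -0.   80.4  76.1]
```

View pics/w6.png

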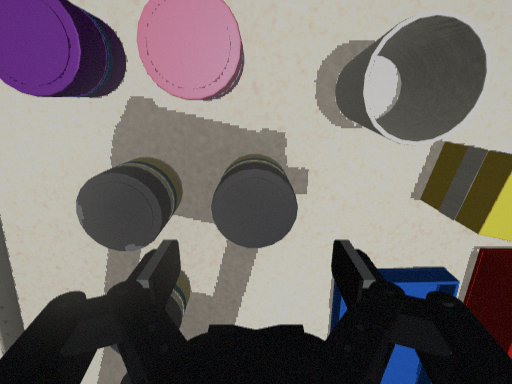

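The jar at (254,203) lines up with the jaws. I descend, grasp, lift and weigh.

Request:
{"api": "move_arm", "payload": {"deltas": [[8.5,0.1,0.1,-4,0],[8.5,0.1,0.1,-7.6,0],[8.5,0.1,0.1,-7.6,0],[8.5,0.1,0.1,-7.6,0]]}}

```text
time_s: 15.68
position: [696.6, -91.0, 37.3]
ee_rot: [-179.9, -0.0, -90.0]
contact_force: [-0.1, -0.3, -0.0]
opening: 85.2
```

Request:
{"api": "move_arm", "payload": {"deltas": [[5.5,0,0,0,0],[5.5,0,0,0,0],[5.5,0,0,0,0],[5.5,0,0,0,0],[5.5,0,0,0,0]]}}

```text
time_s: 16.3
position: [696.5, -90.8, 37.2]
ee_rot: [-179.8, -0.1, -90.0]
contact_force: [-2.0, -1.0, 9.4]
opening: 64.8
```

Request:
{"api": "move_arm", "payload": {"deltas": [[5.5,0,0,4,0],[5.5,0,0,8,0],[5.5,0,0,11.8,0],[5.5,0,0,11.8,0],[5.5,0,0,11.8,0]]}}

```text
time_s: 16.92
position: [695.3, -90.4, 152.3]
ee_rot: [180.0, 0.0, -90.0]
contact_force: [-1.0, 0.5, -3.0]
opening: 64.8
```

```bash
python3 weigh.py
```

```text
mean [ 0.09 -0.39 -2.98] std [0.41 0.47 0.57]
t 17.525 pos [695.6 -90.4 152.7] rot [180.   0. -90.] F [-0.05 -0.29 -3.61] op 64.6 q [-13.7  25.6  69.7   0.   84.7  76.3]
```

Net force is -3.0 N: full. It goes to the far tray slot (553,-242).

Request:
{"api": "move_arm", "payload": {"deltas": [[5.5,-4,-4.2,0,0],[5.5,-8,-8.4,0,0],[5.5,-12,-12.6,0,0],[5.5,-14.2,-15.1,0,0],[5.5,-14.2,-15.1,-4,0]]}}

```text
time_s: 18.15
position: [553.6, -244.2, 115.4]
ee_rot: [-179.7, -0.2, -90.1]
contact_force: [0.8, -1.0, -2.3]
opening: 64.7
```

Request:
{"api": "move_arm", "payload": {"deltas": [[5.5,0,0,-3,0],[5.5,0,0,-6.6,0],[5.5,0,0,-7,0],[5.5,0,0,-7,0],[5.5,0,0,-7,0]]}}

```text
time_s: 18.77
position: [553.9, -241.6, 43.6]
ee_rot: [-179.9, -0.0, -90.0]
contact_force: [0.9, -0.5, -2.5]
opening: 65.0
```

```bash
python3 -c "
from h import *
st()
p,d=imaging.read_camera('wrist'); cv2.imwrite('pics/w7.png',p)
st()"
```

```text
t 18.775 pos [ 553.9 -241.6   43.6] rot [-179.9   -0.   -90. ] F [ 0.93 -0.46 -2.52] op 65.0 q [-30.9  19.4  91.7   0.   68.9  59.1]
t 18.825 pos [ 553.9 -241.6   43.6] rot [-179.9   -0.   -90. ] F [ 0.68  0.47 -2.31] op 64.6 q [-30.9  19.4  91.7   0.   68.9  59.1]
```

View pics/w7.png

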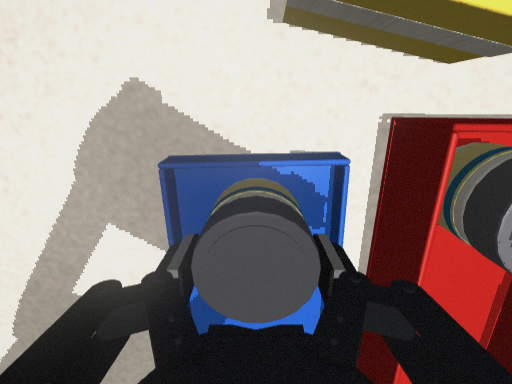

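Request:
{"api": "move_arm", "payload": {"deltas": [[5.5,0,0,-0.25,0],[5.5,0,0,-0.25,0],[8.5,0,0,-0.25,0],[8.5,0,0,-0.25,0],[8.5,0,0,-0.25,0]]}}

```text
time_s: 19.45
position: [553.6, -241.4, 40.2]
ee_rot: [-180.0, 0.0, -90.0]
contact_force: [0.7, 0.4, 0.0]
opening: 85.0
```

Request:
{"api": "move_arm", "payload": {"deltas": [[8.5,0,0,5.5,0],[8.5,0,0,11.2,0],[8.5,2.9,5.4,11.2,0],[8.5,5.8,10.7,11.2,0],[8.5,8.6,16,11.2,0]]}}

```text
time_s: 20.08
position: [640.3, -79.8, 152.4]
ee_rot: [-180.0, -0.0, -90.0]
contact_force: [0.7, -0.9, 0.9]
opening: 84.7
```

```bash
python3 look.py top8
```

```text
px [406.  87.] a 134 xyz [ 798.1 -403.7   68.1] sat 16.0
px [225.  82.] a 497 xyz [808.8  50.   65.9] sat 109.0
px [372. 126.] a 1150 xyz [ 696.1 -315.8   74.8] sat 115.0
px [245. 172.] a 233 xyz [579.1  -1.8  66.2] sat 8.0
px [403. 174.] a 584 xyz [ 576.4 -389.8   70.4] sat 11.0
px [342. 184.] a 575 xyz [ 552.7 -240.8   70.3] sat 18.0
px [344. 247.] a 601 xyz [ 397.3 -244.1   70.1] sat 19.0
px [144. 283.] a 594 xyz [307.3 240.4  65.8] sat 69.0
t 20.125 pos [642.5 -73.6 152.2] rot [-1.799e+02  1.000e-01 -8.980e+01] F [ 0.28  7.75 -1.24] op 85.1 q [-13.4  19.1  78.6   0.2  82.2  76.3]
```

Request:
{"api": "move_arm", "payload": {"deltas": [[8.5,2.6,4.6,0,0],[8.5,5.2,9.2,0,0],[8.5,5.2,9.2,0,0],[8.5,5.2,9.2,-4,0],[8.5,5.2,9.2,-4,0]]}}

```text
time_s: 20.75
position: [690.0, 10.2, 109.4]
ee_rot: [179.7, 0.0, -90.0]
contact_force: [-0.3, -0.5, -0.4]
opening: 85.1
```

```bash
python3 -c "
from h import *
st()
p,d=imaging.read_camera('wrist'); cv2.imwrite('pics/w8.png',p)
st()"
```

```text
t 20.75 pos [690.   10.2 109.4] rot [179.7   0.  -90. ] F [-0.26 -0.48 -0.38] op 85.1 q [-5.5 25.9 74.4 -0.  80.  84.4]
t 20.8 pos [690.9  10.  111.7] rot [179.9   0.  -90. ] F [ 0.5  -0.57  1.19] op 85.0 q [-5.5 25.8 74.2 -0.  80.1 84.4]
```

View pics/w8.png

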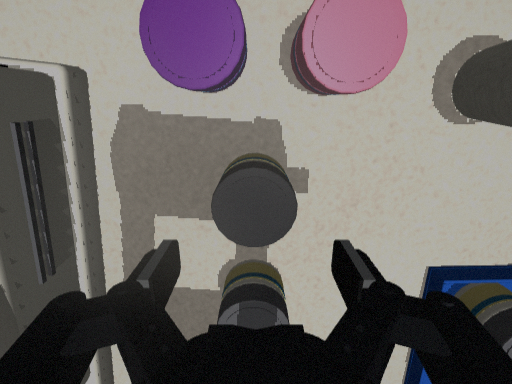

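The jar at (254,203) is aligned. Descend, grasp, lift.

Request:
{"api": "move_arm", "payload": {"deltas": [[8.5,0.05,0.1,-4,0],[8.5,0.05,0.1,-7.7,0],[8.5,0.05,0.1,-7.7,0],[8.5,0.05,0.1,-7.7,0]]}}

```text
time_s: 21.3
position: [693.2, 11.2, 38.0]
ee_rot: [-179.8, -0.0, -90.0]
contact_force: [-0.7, 0.1, 1.6]
opening: 85.0
```

Request:
{"api": "move_arm", "payload": {"deltas": [[5.5,0,0,0,0],[5.5,0,0,0,0],[5.5,0,0,0,0],[5.5,0,0,0,0],[5.5,0,0,0,0]]}}

```text
time_s: 21.92
position: [693.1, 11.5, 37.7]
ee_rot: [-179.8, -0.0, -90.0]
contact_force: [-1.8, -0.7, 10.0]
opening: 64.7
```

Request:
{"api": "move_arm", "payload": {"deltas": [[5.5,0,0,4,0],[5.5,0,0,8,0],[5.5,0,0,11.8,0],[5.5,0,0,11.8,0],[5.5,0,0,11.8,0]]}}

```text
time_s: 22.55
position: [692.0, 11.6, 153.2]
ee_rot: [-180.0, 0.0, -90.0]
contact_force: [-1.4, -1.0, -1.1]
opening: 64.7
```

```bash
python3 weigh.py; python3 look.py top9
```

```text
mean [ 0.02 -0.04 -0.88] std [0.33 0.67 0.41]
t 23.15 pos [692.1  11.6 153.2] rot [180.   0. -90.] F [-0.57 -0.44  0.1 ] op 64.4 q [-5.4 24.5 71.2  0.  84.3 84.6]
px [402.  53.] a 194 xyz [ 887.6 -395.3   67.2] sat 14.0
px [372. 126.] a 1146 xyz [ 696.1 -315.7   74.8] sat 115.0
px [403. 174.] a 578 xyz [ 576.5 -389.4   70.5] sat 11.0
px [342. 184.] a 571 xyz [ 552.8 -240.6   70.5] sat 19.0
px [344. 247.] a 603 xyz [ 397.4 -243.9   70.4] sat 19.0
px [140. 282.] a 389 xyz [308.8 250.2  66. ] sat 72.0
t 23.2 pos [692.1  11.6 153.2] rot [-180.    0.  -90.] F [-0.03  0.11  0.26] op 65.0 q [-5.4 24.5 71.2  0.  84.3 84.6]
```

Net force is -0.9 N, so empty. It goes to the middle tub slot (500,-392).

Request:
{"api": "move_arm", "payload": {"deltas": [[5.5,-2.6,-5.5,0,0],[5.5,-5.2,-11,0,0],[5.5,-7.8,-16.5,0,0],[5.5,-10.4,-22,0,0],[5.5,-13,-27.5,0,0]]}}

```text
time_s: 23.82
position: [561.1, -265.0, 153.5]
ee_rot: [-180.0, -0.0, -90.0]
contact_force: [0.4, 0.5, 0.2]
opening: 64.8
```

Request:
{"api": "move_arm", "payload": {"deltas": [[5.5,-2.6,-5.5,0,0],[5.5,-5.2,-11,0,0],[5.5,-6.2,-12.9,0,0],[5.5,-6.2,-12.9,0,0],[5.5,-6.2,-12.9,-4,0]]}}

```text
time_s: 24.45
position: [501.8, -392.6, 115.6]
ee_rot: [-179.8, -0.2, -89.9]
contact_force: [0.5, -0.7, -1.5]
opening: 64.8
```

```bash
python3 -c "
from h import *
p,d=imaging.read_camera('wrist'); cv2.imwrite('pics/w9.png',p)"; python3 look.py top10
```

```text
px [405.  78.] a 238 xyz [ 821.7 -401.7   68.5] sat 15.0
px [226.  82.] a 525 xyz [808.4  48.7  66. ] sat 106.0
px [266.  83.] a 522 xyz [806.5 -51.3  66.1] sat 59.0
px [372. 126.] a 1146 xyz [ 696.2 -315.8   74.8] sat 114.0
px [239. 173.] a 544 xyz [575.9  11.9  66.1] sat 8.0
px [403. 174.] a 589 xyz [ 576.3 -389.7   70.3] sat 12.0
px [342. 183.] a 568 xyz [ 552.9 -240.8   70.3] sat 19.0
px [235. 214.] a 557 xyz [476.1  21.9  66.2] sat 8.0
px [344. 247.] a 599 xyz [ 397.3 -244.    70.3] sat 25.0
px [202. 272.] a 576 xyz [335.3 100.   66.1] sat 81.0
px [144. 283.] a 591 xyz [307.3 240.2  65.9] sat 61.0
t 24.55 pos [ 499.6 -389.9  109.6] rot [179.8   0.3 -89.9] F [ 0.51  0.81 -0.67] op 64.8 q [-44.9  19.5  83.2   0.   77.6  45. ]
```

View pics/w9.png

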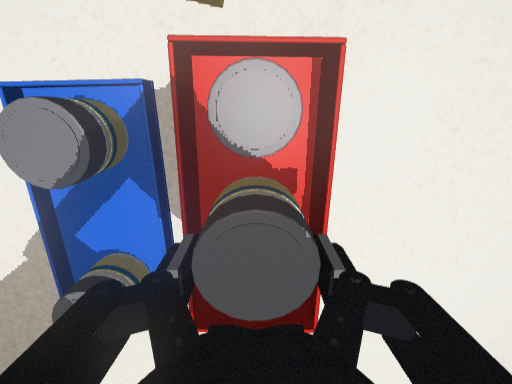

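The jar is centred over the middle of the tub and clear of the first empty at (255,105).

Request:
{"api": "move_arm", "payload": {"deltas": [[5.5,0,0,-3,0],[5.5,0,0,-6,0],[5.5,0,0,-7.1,0],[5.5,0,0,-7.1,0],[5.5,0,0,-7.1,0]]}}

```text
time_s: 25.18
position: [500.8, -392.6, 43.7]
ee_rot: [-179.9, -0.1, -89.9]
contact_force: [0.7, 0.2, -0.0]
opening: 64.6
```

Request:
{"api": "move_arm", "payload": {"deltas": [[7.2,0,0,0,0],[7.2,0,0,0,0],[7.2,0,0,0,0],[7.2,0,0,0,0]]}}

```text
time_s: 25.68
position: [500.1, -392.4, 42.3]
ee_rot: [-180.0, 0.0, -90.0]
contact_force: [-0.0, -0.0, 0.2]
opening: 72.0
```

Request:
{"api": "move_arm", "payload": {"deltas": [[7.2,0,0,3,0],[7.2,0,0,7,0],[8.5,0,0,11,0],[8.5,1,5.5,11,0],[8.5,2,11,11,0]]}}

```text
time_s: 26.3
position: [520.1, -281.5, 152.6]
ee_rot: [-180.0, -0.0, -90.0]
contact_force: [0.1, 0.6, 0.3]
opening: 84.7
```

```bash
python3 look.py top11
```

```text
px [404.  69.] a 303 xyz [ 843.4 -399.7   68.5] sat 15.0
px [226.  82.] a 522 xyz [808.6  48.8  66. ] sat 107.0
px [266.  83.] a 524 xyz [805.9 -51.3  66.1] sat 60.0
px [371. 125.] a 1066 xyz [ 697.9 -312.2   74.8] sat 116.0
px [239. 173.] a 545 xyz [575.9  12.   66.2] sat 8.0
px [340. 181.] a 429 xyz [ 558.  -236.3   70.3] sat 21.0
px [235. 214.] a 560 xyz [476.2  21.8  66. ] sat 8.0
px [202. 272.] a 582 xyz [335.3  99.9  66.3] sat 50.0
px [144. 283.] a 596 xyz [307.3 240.5  65.7] sat 73.0
t 26.35 pos [ 521.1 -275.5  152.6] rot [-1.80e+02  1.00e-01 -8.99e+01] F [4.77 4.65 1.17] op 84.9 q [-35.4  12.5  87.    0.1  80.6  54.4]
```

Request:
{"api": "move_arm", "payload": {"deltas": [[8.5,1.1,6,0,0],[8.5,2.2,12,0,0],[8.5,3.4,18,0,0],[8.5,4.5,24,0,0],[8.5,5.6,29.4,0,0]]}}

```text
time_s: 26.98
position: [576.2, 13.7, 152.5]
ee_rot: [-180.0, 0.0, -89.9]
contact_force: [0.1, 0.7, -0.3]
opening: 85.1
```

Request:
{"api": "move_arm", "payload": {"deltas": [[8.5,0,0,0,0],[8.5,0,0,-4,0],[8.5,0,0,-4,0],[8.5,0,0,-4,0]]}}

```text
time_s: 27.48
position: [576.5, 10.9, 113.4]
ee_rot: [-180.0, -0.0, -90.0]
contact_force: [0.9, -0.3, -0.2]
opening: 85.1
```

```bash
python3 -c "
from h import *
p,d=imaging.read_camera('wrist'); cv2.imwrite('pics/w10.png',p)"; python3 look.py top12
```

```text
px [405.  75.] a 145 xyz [ 828.  -401.1   67.6] sat 15.0
px [226.  82.] a 515 xyz [808.7  48.7  66.1] sat 109.0
px [265.  83.] a 527 xyz [806.3 -51.1  66. ] sat 60.0
px [372. 126.] a 1141 xyz [ 695.4 -315.8   75. ] sat 115.0
px [403. 174.] a 580 xyz [ 576.3 -389.8   70.6] sat 11.0
px [342. 184.] a 576 xyz [ 552.5 -240.7   70.4] sat 19.0
px [404. 206.] a 587 xyz [ 500.  -390.5   70.5] sat 12.0
px [235. 214.] a 552 xyz [476.1  21.8  66.1] sat 7.0
px [344. 247.] a 592 xyz [ 397.6 -243.9   70.2] sat 19.0
px [144. 283.] a 591 xyz [307.3 240.1  65.7] sat 62.0
t 27.575 pos [576.7  11.1 113.8] rot [-179.9   -0.   -90. ] F [0.02 0.19 0.44] op 84.9 q [-6.6 12.6 91.6  0.  75.7 83.4]
```

View pics/w10.png

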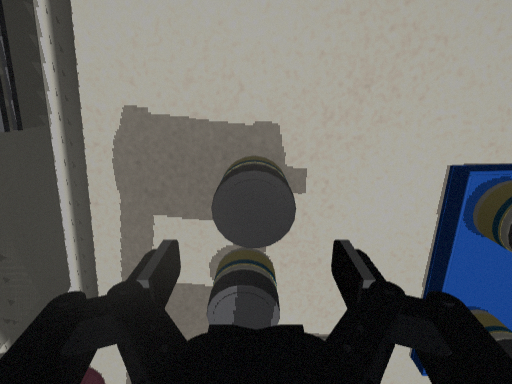

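The second empty stands in the middle slot of the tub, and the target jar at (254,205) is aligned.

Request:
{"api": "move_arm", "payload": {"deltas": [[8.5,0,0.1,-4,0],[8.5,0,0.1,-8,0],[8.5,0,0.1,-8,0],[8.5,0,0.1,-8,0]]}}

```text
time_s: 28.08
position: [577.1, 12.4, 34.3]
ee_rot: [-179.9, -0.0, -90.0]
contact_force: [-0.6, 1.1, 1.1]
opening: 85.0
```

Request:
{"api": "move_arm", "payload": {"deltas": [[5.5,0,0,0,0],[5.5,0,0,0,0],[5.5,0,0,0,0],[5.5,0,0,0,0],[5.5,0,0,0,0]]}}

```text
time_s: 28.7
position: [577.1, 12.5, 34.4]
ee_rot: [-179.8, -0.0, -90.0]
contact_force: [-2.1, -0.4, 11.9]
opening: 65.1
```

Request:
{"api": "move_arm", "payload": {"deltas": [[5.5,0,0,4,0],[5.5,0,0,8,0],[5.5,0,0,11.8,0],[5.5,0,0,11.8,0],[5.5,0,0,11.8,0]]}}

```text
time_s: 29.32
position: [576.0, 12.6, 150.3]
ee_rot: [-180.0, 0.0, -90.0]
contact_force: [-0.8, -0.5, -0.2]
opening: 64.4
```

```bash
python3 weigh.py; python3 look.py top13
```

```text
mean [ 0.13 -0.31 -0.59] std [0.43 0.55 0.53]
t 29.925 pos [576.1  12.6 150.1] rot [180.   0. -90.] F [-0.6  0.  -0.4] op 64.9 q [-6.4 11.1 89.   0.  79.9 83.6]
px [404.  68.] a 310 xyz [ 845.8 -399.5   68.3] sat 15.0
px [226.  82.] a 521 xyz [808.4  48.7  65.8] sat 109.0
px [265.  83.] a 526 xyz [805.9 -50.8  66.1] sat 61.0
px [372. 126.] a 1152 xyz [ 696.  -315.9   74.9] sat 116.0
px [403. 175.] a 581 xyz [ 576.2 -389.5   70.5] sat 11.0
px [342. 184.] a 574 xyz [ 552.6 -240.8   70.3] sat 19.0
px [404. 206.] a 599 xyz [ 499.6 -390.    70.4] sat 13.0
px [235. 214.] a 557 xyz [476.3  21.5  66. ] sat 8.0
px [344. 247.] a 603 xyz [ 397.2 -243.9   70.5] sat 20.0
px [144. 283.] a 584 xyz [307.2 240.   65.6] sat 62.0
t 29.975 pos [576.1  12.6 150.2] rot [-180.    0.  -90.] F [ 0.76  0.12 -0.3 ] op 64.7 q [-6.4 11.1 89.   0.  79.9 83.6]
```

Net force is -0.6 N, so empty. It goes to the near tub slot (422,-392).

Request:
{"api": "move_arm", "payload": {"deltas": [[5.5,-2,-5.7,0,0],[5.5,-4,-11.4,0,0],[5.5,-6,-17.1,0,0],[5.5,-8,-22.8,0,0],[5.5,-10,-28.5,0,0]]}}

```text
time_s: 30.6
position: [475.2, -274.2, 150.5]
ee_rot: [-180.0, -0.0, -90.0]
contact_force: [0.7, 0.0, -0.7]
opening: 65.1
```

Request:
{"api": "move_arm", "payload": {"deltas": [[5.5,-2.7,-5.7,0,0],[5.5,-5.4,-11.2,0,0],[5.5,-5.4,-12,0,0],[5.5,-5.4,-12,-2,0],[5.5,-5.4,-12,-4,0]]}}

```text
time_s: 31.22
position: [422.4, -392.1, 109.8]
ee_rot: [-180.0, -0.0, -90.0]
contact_force: [0.5, 0.3, -0.4]
opening: 64.9
```

```bash
python3 -c "
from h import *
p,d=imaging.read_camera('wrist'); cv2.imwrite('pics/w11.png',p)"; python3 look.py top14
```

```text
px [404.  69.] a 301 xyz [ 844.  -399.9   67.6] sat 15.0
px [226.  82.] a 516 xyz [808.2  48.4  66. ] sat 106.0
px [266.  83.] a 529 xyz [806.1 -51.2  66.1] sat 59.0
px [372. 126.] a 1149 xyz [ 696.1 -315.7   74.7] sat 114.0
px [403. 175.] a 588 xyz [ 576.2 -389.5   70.5] sat 12.0
px [342. 184.] a 575 xyz [ 552.5 -240.8   70.5] sat 19.0
px [404. 206.] a 593 xyz [ 499.6 -390.3   70.5] sat 14.0
px [235. 214.] a 560 xyz [476.1  21.7  66.1] sat 8.0
px [344. 248.] a 595 xyz [ 397.  -244.    70.2] sat 22.0
px [202. 272.] a 586 xyz [335.4  99.9  66.1] sat 67.0
px [144. 283.] a 591 xyz [307.3 240.5  65.7] sat 62.0
t 31.325 pos [ 421.8 -391.2  108.3] rot [179.9   0.2 -89.9] F [-0.48 -0.31 -0.96] op 64.8 q [-50.5  12.9  91.9   0.   75.4  39.4]
```

View pics/w11.png

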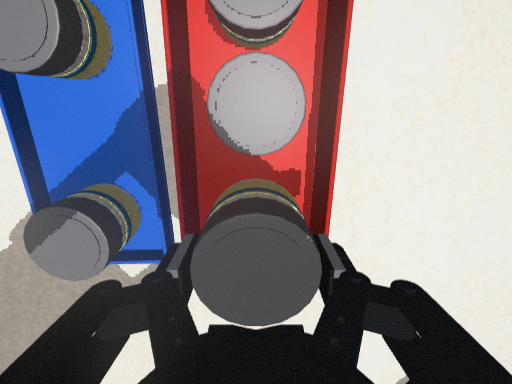

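The jar is centred over the near tub slot. Lower and release.

Request:
{"api": "move_arm", "payload": {"deltas": [[5.5,0,0,-3,0],[5.5,0,0,-6,0],[5.5,0,0,-7.1,0],[5.5,0,0,-7.1,0],[5.5,0,0,-7.1,0]]}}

```text
time_s: 31.95
position: [422.7, -392.8, 40.5]
ee_rot: [-179.9, -0.1, -90.0]
contact_force: [0.1, 0.1, -0.6]
opening: 64.9
```

Request:
{"api": "move_arm", "payload": {"deltas": [[7.2,0,0,0,0],[7.2,0,0,0,0],[7.2,0,0,0,0],[7.2,0,0,0,0]]}}

```text
time_s: 32.45
position: [422.1, -392.4, 39.3]
ee_rot: [-180.0, 0.0, -90.0]
contact_force: [1.1, -0.7, -0.4]
opening: 72.2
```

Request:
{"api": "move_arm", "payload": {"deltas": [[7.2,0,0,3,0],[7.2,0,0,7,0],[8.5,0,0,11.3,0],[8.5,0.7,5.5,11.3,0],[8.5,1.4,11,11.3,0]]}}

```text
time_s: 33.08
position: [436.1, -281.4, 152.5]
ee_rot: [-180.0, -0.0, -90.0]
contact_force: [1.1, 0.4, -0.4]
opening: 85.0
```

```bash
python3 look.py top15
```

```text
px [407.  90.] a 170 xyz [ 791.  -405.9   67.1] sat 16.0
px [226.  82.] a 521 xyz [808.3  48.8  66. ] sat 107.0
px [265.  83.] a 526 xyz [806.4 -51.   66.2] sat 60.0
px [372. 126.] a 1151 xyz [ 696.2 -315.8   74.7] sat 115.0
px [402. 173.] a 469 xyz [ 581.  -387.    70.6] sat 11.0
px [342. 184.] a 569 xyz [ 552.8 -240.7   70.3] sat 18.0
px [235. 214.] a 558 xyz [476.1  21.6  66. ] sat 8.0
px [338. 245.] a 255 xyz [ 402.5 -229.8   70.7] sat 17.0
px [202. 272.] a 588 xyz [335.6  99.8  66.1] sat 50.0
px [144. 283.] a 596 xyz [307.3 240.4  65.7] sat 64.0
t 33.125 pos [ 436.5 -275.9  152.4] rot [-1.80e+02  1.00e-01 -8.99e+01] F [5.22 3.68 1.25] op 84.9 q [-40.9   4.   96.7   0.1  79.3  49. ]
```

Commanded pose is about (436, -282, 152). Next is the last jar at (476, 22).

Request:
{"api": "move_arm", "payload": {"deltas": [[8.5,0.8,6,0,0],[8.5,1.6,12,0,0],[8.5,2.4,18,0,0],[8.5,3.2,24,0,0],[8.5,4,30,0,0]]}}

```text
time_s: 33.75
position: [476.1, 19.5, 152.5]
ee_rot: [-180.0, -0.0, -90.0]
contact_force: [0.5, 0.5, 1.1]
opening: 85.0
```

Request:
{"api": "move_arm", "payload": {"deltas": [[8.5,0,0.3,0,0],[8.5,0,0.3,-4,0],[8.5,0,0.3,-4,0],[8.5,0,0.3,-4,0]]}}

```text
time_s: 34.25
position: [476.5, 19.9, 113.4]
ee_rot: [-180.0, -0.0, -90.0]
contact_force: [0.9, 0.8, -0.1]
opening: 85.1
```

```bash
python3 -c "
from h import *
p,d=imaging.read_camera('wrist'); cv2.imwrite('pics/w12.png',p)"; python3 look.py top16
```

```text
px [407.  88.] a 194 xyz [ 795.9 -405.4   67.8] sat 16.0
px [226.  82.] a 519 xyz [808.6  48.9  66. ] sat 108.0
px [265.  83.] a 535 xyz [805.8 -51.1  66.1] sat 60.0
px [372. 126.] a 1147 xyz [ 696.  -315.5   74.9] sat 116.0
px [403. 175.] a 588 xyz [ 576.2 -389.5   70.4] sat 12.0
px [342. 184.] a 573 xyz [ 552.7 -240.8   70.5] sat 19.0
px [404. 206.] a 594 xyz [ 500.  -390.1   70.5] sat 13.0
px [405. 238.] a 612 xyz [ 421.7 -390.6   70.4] sat 13.0
px [344. 247.] a 598 xyz [ 397.3 -244.1   70.3] sat 20.0
px [202. 272.] a 587 xyz [335.4  99.8  66.1] sat 80.0
px [144. 283.] a 589 xyz [307.4 240.7  66. ] sat 61.0
t 34.35 pos [476.7  20.1 113.6] rot [-179.9   -0.   -90. ] F [-0.1   0.37  0.17] op 85.1 q [ -6.9   1.  104.6   0.   74.3  83.2]
```

View pics/w12.png

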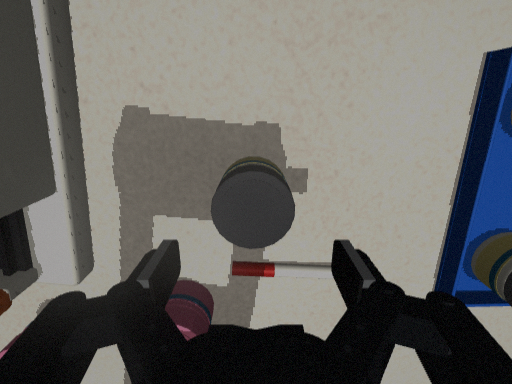

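The third empty stands in the tub. The last jar at (253,205) is aligned, and the marker at (270,268) is clear of the fingers.

Request:
{"api": "move_arm", "payload": {"deltas": [[8.5,0,0.1,-4,0],[8.5,0,0.1,-8,0],[8.5,0,0.1,-8,0],[8.5,0,0.1,-8,0]]}}

```text
time_s: 34.85
position: [477.1, 21.3, 34.1]
ee_rot: [-179.9, -0.0, -90.0]
contact_force: [-0.0, 0.5, -0.3]
opening: 85.1
```

Request:
{"api": "move_arm", "payload": {"deltas": [[5.5,0,0,0,0],[5.5,0,0,0,0],[5.5,0,0,0,0],[5.5,0,0,0,0],[5.5,0,0,0,0]]}}

```text
time_s: 35.48
position: [477.1, 21.5, 34.2]
ee_rot: [-179.8, -0.0, -90.0]
contact_force: [-3.3, 0.6, 13.6]
opening: 65.3
```

Request:
{"api": "move_arm", "payload": {"deltas": [[5.5,0,0,4,0],[5.5,0,0,8,0],[5.5,0,0,11.8,0],[5.5,0,0,11.8,0],[5.5,0,0,11.8,0]]}}

```text
time_s: 36.1
position: [475.9, 21.6, 150.0]
ee_rot: [180.0, 0.0, -90.0]
contact_force: [0.5, -0.4, -3.2]
opening: 64.9
```

```bash
python3 weigh.py
```

```text
mean [ 0.15  0.16 -2.55] std [0.44 0.35 0.39]
t 36.7 pos [476.1  21.6 150.2] rot [180.   0. -90.] F [ 0.14 -0.11 -1.91] op 64.6 q [ -6.7  -0.7 101.8   0.   78.9  83.3]
```

Net force is -2.55 N: full. It goes to the middle tray slot.

Request:
{"api": "move_arm", "payload": {"deltas": [[5.5,-0.1,-5.7,0,0],[5.5,-0.1,-11.4,0,0],[5.5,-0.1,-17.1,0,0],[5.5,-0.1,-22.8,0,0],[5.5,-0.1,-26.5,0,0]]}}

```text
time_s: 37.33
position: [474.7, -245.9, 150.2]
ee_rot: [-180.0, -0.0, -90.0]
contact_force: [0.5, -0.0, -2.9]
opening: 64.8
```

Request:
{"api": "move_arm", "payload": {"deltas": [[5.5,0,0,0,0],[5.5,0,0,-4,0],[5.5,0,0,-8,0],[5.5,0,0,-8,0],[5.5,0,0,-8,0]]}}

```text
time_s: 37.95
position: [475.8, -243.4, 71.8]
ee_rot: [-179.9, -0.0, -89.9]
contact_force: [0.8, -0.2, -2.4]
opening: 64.7
```

```bash
python3 -c "
from h import *
p,d=imaging.read_camera('wrist'); cv2.imwrite('pics/w13.png',p);st()"
```

```text
t 38.0 pos [ 476.  -243.7   72.1] rot [-1.799e+02 -1.000e-01 -8.990e+01] F [ 1.5   0.02 -1.97] op 64.9 q [-35.4  10.   99.9   0.   70.   54.6]
```

View pics/w13.png

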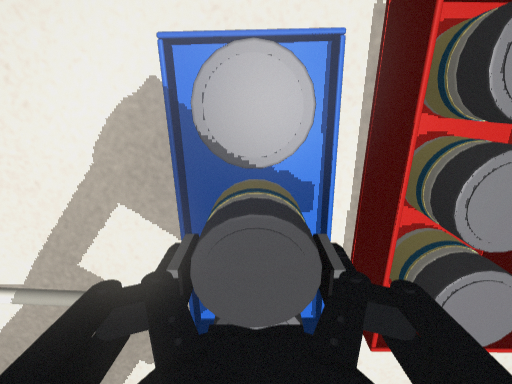

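Request:
{"api": "move_arm", "payload": {"deltas": [[5.5,0,0,-2,0],[5.5,0,0,-3.1,0],[5.5,0,0,-3.1,0],[5.5,0,0,-3.2,0],[5.5,0,0,-3.2,0]]}}

```text
time_s: 38.62
position: [475.4, -243.6, 38.8]
ee_rot: [-180.0, -0.0, -90.0]
contact_force: [-0.7, -0.3, -2.8]
opening: 64.6
```

Request:
{"api": "move_arm", "payload": {"deltas": [[8.5,0,0,0,0],[8.5,0,0,0,0],[8.5,0,0,0,0],[8.5,0,0,0,0]]}}

```text
time_s: 39.12
position: [475.1, -243.4, 38.3]
ee_rot: [-180.0, 0.0, -90.0]
contact_force: [-0.5, -0.0, 0.1]
opening: 85.1
```

Request:
{"api": "move_arm", "payload": {"deltas": [[8.5,0,0,5.5,0],[8.5,0,0,11.2,0],[8.5,0,5.5,14,0],[8.5,-2,11,14,0],[8.5,-4,17,14,0]]}}

```text
time_s: 39.75
position: [434.7, -72.8, 178.5]
ee_rot: [-180.0, 0.0, -90.0]
contact_force: [1.6, 0.8, -0.1]
opening: 85.3
```

```bash
python3 look.py top17
```

```text
px [405.  76.] a 278 xyz [ 826.6 -402.1   67.9] sat 16.0
px [226.  82.] a 523 xyz [808.5  48.8  66.2] sat 108.0
px [265.  83.] a 523 xyz [806.4 -51.1  66.2] sat 61.0
px [372. 126.] a 1152 xyz [ 696.  -315.8   74.8] sat 116.0
px [403. 174.] a 586 xyz [ 576.3 -389.8   70.4] sat 12.0
px [342. 184.] a 576 xyz [ 552.6 -240.7   70.5] sat 18.0
px [404. 206.] a 599 xyz [ 499.7 -390.    70.5] sat 13.0
px [346. 212.] a 335 xyz [ 482.2 -250.6   70.4] sat 19.0
px [405. 238.] a 614 xyz [ 421.7 -390.5   70.4] sat 12.0
px [351. 249.] a 256 xyz [ 394.2 -260.    70.3] sat 20.0
px [202. 272.] a 584 xyz [335.5  99.9  66. ] sat 68.0
px [144. 283.] a 588 xyz [307.3 240.1  65.7] sat 61.0
t 39.8 pos [432.4 -67.4 178.4] rot [ 1.80e+02  1.00e-01 -8.99e+01] F [3.5  1.45 3.6 ] op 85.0 q [-1.91e+01 -6.60e+00  1.04e+02  1.00e-01  8.27e+01  7.08e+01]
```

View pics/top17.png

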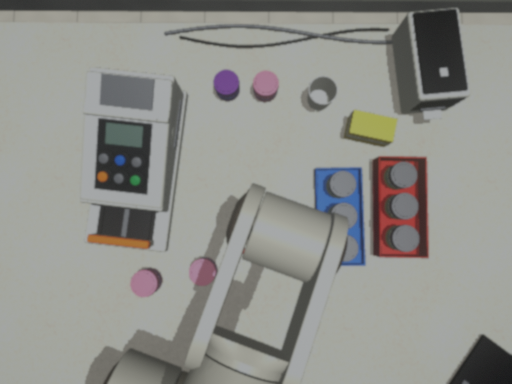

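All six are sorted: three in the tray, three in the tub. Now I measure the feeder and keys precisely.

```bash
cat > keys.py <<'E'
from h import *
p,d=imaging.read_camera("top"); W=cloud("top",d); hsv=cv2.cvtColor(p,cv2.COLOR_BGR2HSV)
H,S,V=[hsv[...,i].astype(int) for i in range(3)]
roi=np.zeros(H.shape,bool); roi[90:255,80:190]=1
def blob(m,nm,zr):
    m=(m&roi).astype(np.uint8); n,l,s,c=cv2.connectedComponentsWithStats(m)
    for i in range(1,n):
        if s[i,4]>25:
            w=W[l==i]; w=w[(w[:,2]>zr[0])&(w[:,2]<zr[1])]
            if len(w): print(nm,"px",c[i].round(1),s[i,4],"med",np.median(w,0).round(1),"min",w.min(0).round(1),"max",w.max(0).round(1)); 
            pts=l==i
            if nm=="orange" and s[i,2]>40: print("  lip rect",cv2.minAreaRect(w[:,:2].astype(np.float32)))
blob((H>5)&(H<20)&(S>140),"orange",(55,200))
blob((H>45)&(H<80)&(S>90),"green",(100,200))
blob((H>100)&(H<125)&(S>110),"blue",(100,200))
# panel plane: black keypad pixels
m=np.zeros(H.shape,bool); m[125:190,98:150]=1
m&=(V<60)
w=W[m]; w=w[(w[:,2]>110)&(w[:,2]<190)]
A=np.c_[w[:,:2],np.ones(len(w))]; c=np.linalg.lstsq(A,w[:,2],rcond=None)[0]
print("plane",c,len(w),"slope",np.arctan(np.hypot(*c[:2])),"az",np.degrees(np.arctan2(c[1],c[0])))
# body top plane white
E
python3 keys.py
python3 - <<'E'
import sys; sys.path.insert(0,".")
from h import *
for cam in ("top","scene"):
  imaging.read_camera(cam)
  for lab in ("key_blue_top","key_orange_top","key_green_top","feeder_lip","analyser"):
    for q in imaging.pinpoint(lab,cam)[:1]: print(cam,lab,np.round(q["position"],1),round(q["confidence"],2))
E
```

```text
orange px [102.  176.2] 94 med [557.5 322.2 148.2] min [546.4 310.9 136.4] max [569.7 337.6 154.5]
orange px [118.8 240.8] 431 med [408.7 296.9  90.9] min [394.6 226.8  82.1] max [422.2 370.5  97. ]
  lip rect ((409.1141357421875, 298.4488525390625), (143.91302490234375, 17.24169921875), 83.8565444946289)
green px [134.9 179.9] 100 med [549.1 246.8 148.6] min [538.6 235.3 135.2] max [561.3 261.5 154.4]
blue px [119.5 159.9] 107 med [593.4 280.5 158.2] min [583.2 268.7 146.3] max [605.9 296.4 165.2]
plane [ 2.02426695e-01 -2.76211203e-02  3.04154574e+01] 1700 slope 0.20152909252729423 az -7.770023265572498
top key_blue_top [591.9 278.4 155.1] 0.41
top key_orange_top [556.5 322.4 150.8] 0.49
top key_green_top [548.1 248.3 148.5] 0.48
top feeder_lip [397.1 301.7  77.7] 0.91
top analyser [491.3 293.5   5. ] 0.87
scene key_blue_top [593.8 279.5 165.7] 0.46
scene key_orange_top [557.5 324.6 149.3] 0.46
scene key_green_top [549.9 243.5 145.8] 0.38
scene feeder_lip [395.9 301.5  78. ] 0.88
scene analyser [4.887e+02 2.873e+02 2.000e-01] 0.93
```

The fit gives an analyser yaw of about -6.2°, with the orange-green and blue keys consistent with the pitch. The lip front is near x = 398, so the feeder is about 50 mm out. I shut the fingers and go in front of the lip.

Request:
{"api": "move_arm", "payload": {"deltas": [[0,-2,6,0,-3],[0,-4,12,0,-6.2],[0,-6,18,0,-6.2],[0,-8,24,0,-6.2],[0,-8,30,0,-6.2]]}}

```text
time_s: 41.08
position: [354.3, 227.3, 178.8]
ee_rot: [-179.9, 0.0, -96.2]
contact_force: [1.6, -0.4, 0.9]
opening: 0.1
```

Request:
{"api": "move_arm", "payload": {"deltas": [[0,0,6,0,0],[0,0,7.6,0,0],[0,0,7.6,0,0],[0,0,7.6,-4,0],[0,0,7.6,-4,0]]}}

```text
time_s: 41.7
position: [354.6, 299.6, 136.5]
ee_rot: [179.8, -0.1, -96.3]
contact_force: [0.1, -0.6, 0.7]
opening: -0.3
```

```bash
python3 -c "
from h import *
p,d=imaging.read_camera('wrist'); cv2.imwrite('pics/w14.png',p)
p,d=imaging.read_camera('scene'); cv2.imwrite('pics/s14.png',p);st()"; python3 look.py top18
```

```text
t 41.8 pos [355.8 300.7 139.3] rot [-180.     0.   -96.2] F [-0.2   0.25  0.41] op 0.0 q [ 30.7  -1.6 104.   -0.   77.6 127. ]
px [402.  59.] a 204 xyz [ 870.9 -396.5   68.3] sat 15.0
px [226.  82.] a 525 xyz [808.4  48.7  66.1] sat 107.0
px [265.  83.] a 522 xyz [806.3 -50.8  66. ] sat 61.0
px [372. 126.] a 1153 xyz [ 695.6 -315.8   74.8] sat 115.0
px [398. 195.] a 1195 xyz [ 526.8 -376.8   70.3] sat 15.0
px [342. 184.] a 576 xyz [ 552.7 -240.7   70.3] sat 18.0
px [343. 216.] a 576 xyz [ 474.  -242.5   70.4] sat 18.0
px [405. 238.] a 615 xyz [ 421.7 -390.5   70.2] sat 13.0
px [344. 248.] a 599 xyz [ 397.1 -243.9   70.4] sat 18.0
px [202. 272.] a 589 xyz [335.6  99.9  65.9] sat 50.0
px [144. 283.] a 597 xyz [307.3 240.3  65.7] sat 76.0
t 41.85 pos [356.1 301.1 139.7] rot [-1.799e+02  1.000e-01 -9.620e+01] F [-0.34 -0.1   0.1 ] op -0.1 q [ 30.7  -1.6 104.    0.   77.5 127. ]
```

View pics/w14.png

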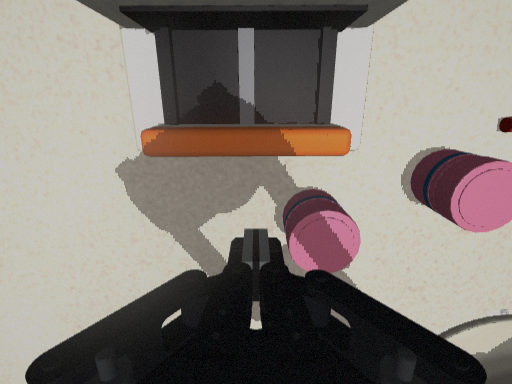

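View pics/s14.png

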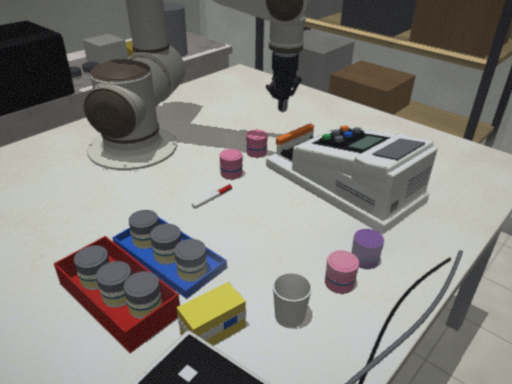

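```bash
python3 -c "
import cv2
p=cv2.imread('pics/top18.png'); cv2.imwrite('pics/c18.png',cv2.resize(p[140:270,300:440],None,fx=4,fy=4,interpolation=cv2.INTER_CUBIC))"
```

```text
(no output)
```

View pics/c18.png

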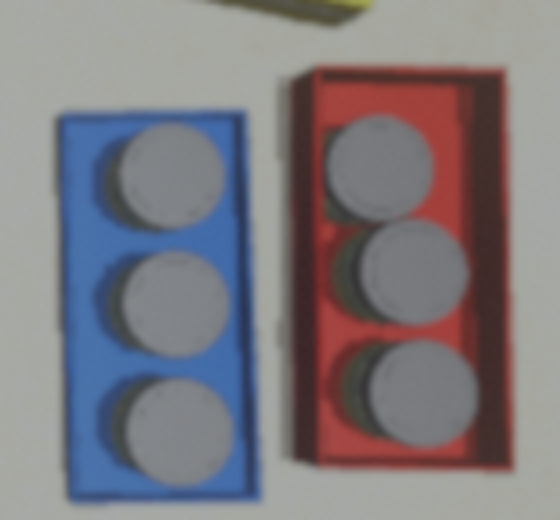

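One jar in the tub was knocked: it moved from px (403,174) to about (395,182). It still stands on the tub floor (top at z = 70) and inside the tub, so sorting still holds. I lower in front of the lip.

Request:
{"api": "move_arm", "payload": {"deltas": [[0,0,0,-4,0],[0,0,0,-7.4,0],[0,0,0,-7.4,0],[0,1,-0.1,-7.4,0],[0,2,-0.2,-7.4,0]]}}

```text
time_s: 42.48
position: [377.1, 299.9, 66.1]
ee_rot: [-179.9, 0.1, -96.2]
contact_force: [-0.0, 0.4, 0.5]
opening: 0.0
```

```bash
python3 -c "
from h import *
p,d=imaging.read_camera('wrist'); cv2.imwrite('pics/w15.png',p)
st()"
```

```text
t 42.525 pos [377.9 299.7  65.8] rot [-1.799e+02  1.000e-01 -9.620e+01] F [ 0.05 -1.25 -0.45] op 0.1 q [ 29.3   4.4 107.1  -0.   68.3 125.5]
```

View pics/w15.png

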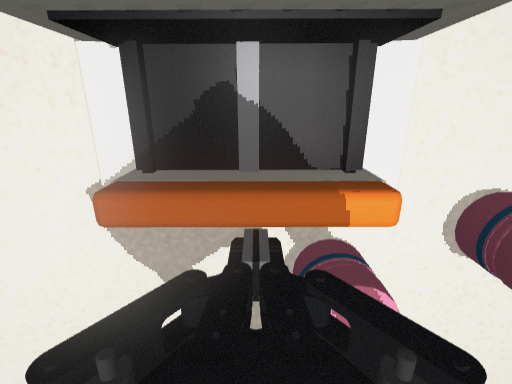

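The fingers are just in front of the lip's middle at (255,225). I push along the analyser's x axis.

Request:
{"api": "move_arm", "payload": {"deltas": [[0,1,-0.1,0,0],[0,2,-0.2,0,0],[0,3,-0.3,0,0],[0,4,-0.45,0,0],[0,5,-0.55,0,0]]}}

```text
time_s: 43.15
position: [426.0, 293.9, 64.1]
ee_rot: [180.0, 0.0, -96.2]
contact_force: [-1.8, 0.4, 1.8]
opening: -0.1
```

```bash
python3 keys.py | grep -A1 "orange px"; python3 -c "
from h import *
st()"
```

```text
orange px [102.1 176.2] 93 med [557.6 322.  148.7] min [546.2 311.4 136. ] max [570.1 338.4 153.7]
orange px [134.7 225.8] 236 med [444.6 260.6  91. ] min [435.  221.   84.5] max [456.  303.8 197.6]
green px [134.8 179.9] 98 med [549.1 246.9 148.7] min [538.6 235.7 135.9] max [561.  261.3 154.1]
t 43.2 pos [427.  293.8  64.2] rot [-180.     0.   -96.2] F [-0.44  0.22 -0.56] op 0.3 q [ 26.    8.7 102.5  -0.   68.8 122.2]
```

Request:
{"api": "move_arm", "payload": {"deltas": [[0,0.4,-0.05,0,0],[0,0.8,-0.1,0,0],[0,1.0,-0.1,0,0],[0,1.0,-0.1,0,0]]}}

```text
time_s: 43.7
position: [435.5, 293.0, 64.3]
ee_rot: [-180.0, 0.0, -96.2]
contact_force: [-0.2, 0.1, -0.1]
opening: -0.1
```

Request:
{"api": "move_arm", "payload": {"deltas": [[0,0.3,-0.05,0,0],[0,0.3,-0.05,0,0]]}}

```text
time_s: 43.95
position: [438.6, 292.6, 64.3]
ee_rot: [-180.0, 0.0, -96.2]
contact_force: [-0.6, -0.4, -0.2]
opening: 0.0
```

Request:
{"api": "move_arm", "payload": {"deltas": [[0,0.3,-0.05,0,0],[0,0.3,-0.05,0,0]]}}

```text
time_s: 44.2
position: [439.1, 292.4, 64.2]
ee_rot: [179.7, -0.0, -96.1]
contact_force: [-24.4, 3.8, 14.6]
opening: 0.1
```

The force jumped to 24 N at the hard stop, so the feeder is home. I back off, rise and check.

Request:
{"api": "move_arm", "payload": {"deltas": [[0,-2,0.2,0,0],[0,-5,0.5,0,0],[0,-6,0.6,6,0],[0,-6,0.6,12,0],[0,-6,0.6,16,0]]}}

```text
time_s: 44.82
position: [381.0, 298.2, 227.2]
ee_rot: [-179.8, 0.1, -96.1]
contact_force: [0.8, 0.0, -0.2]
opening: 0.1
```

```bash
python3 keys.py; python3 -c "
from h import *
st()
for cam in ('top','scene'):
  p,d=imaging.read_camera(cam); cv2.imwrite('pics/%s19.png'%cam,p)
  for lab in ('feeder_lip','analyser'):
    print(cam,lab,[(np.round(q['position'],1),round(q['confidence'],2)) for q in imaging.pinpoint(lab,cam)[:1]])"
```

```text
orange px [102.  176.2] 93 med [557.5 322.1 148.4] min [546.1 311.  136.5] max [569.9 337.8 153.6]
orange px [122.1 218.8] 410 med [461.1 291.1  90.6] min [447.  221.4  83.7] max [474.9 364.1  96.7]
  lip rect ((461.3726806640625, 292.71832275390625), (144.29031372070312, 17.459007263183594), 83.80472564697266)
green px [134.9 179.9] 98 med [549.2 246.5 148.8] min [538.2 235.2 136.5] max [560.9 261.3 154.9]
blue px [119.5 160. ] 106 med [593.4 280.5 158.3] min [583.3 268.8 144.7] max [606.3 297.5 164.4]
plane [ 2.02341218e-01 -2.76867167e-02  3.05153153e+01] 1721 slope 0.20145631964873117 az -7.791499486306279
t 44.875 pos [382.1 298.8 231.6] rot [-179.6    0.3  -96.2] F [ 0.03 -0.49  6.91] op 0.1 q [ 28.9  -2.5  94.   -0.   88.  125.1]
top feeder_lip [(array([450.1, 300. ,  77.3]), 0.8)]
top analyser [(array([491.3, 296.5,   2.2]), 0.78)]
scene feeder_lip [(array([450.8, 295.9,  79. ]), 0.45)]
scene analyser [(array([487.8, 290.5,   0.5]), 0.97)]
```

View pics/top19.png

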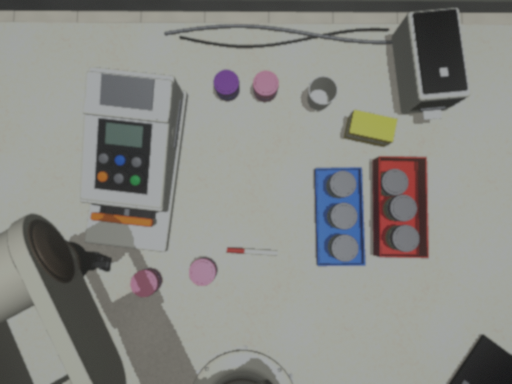

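The lip moved from x = 398 to 450 and sits 40 mm in front of the face, so the feeder is home. Now I hover over the blue key.

Request:
{"api": "move_arm", "payload": {"deltas": [[0,5.5,-0.5,0,0],[0,11,-1,0,0],[0,16.5,-1.4,0,0],[0,20.9,-1.8,0,0],[0,20.9,-1.8,0,0]]}}

```text
time_s: 45.8
position: [592.2, 279.0, 221.2]
ee_rot: [179.8, -0.1, -96.3]
contact_force: [0.3, 0.6, -0.5]
opening: -0.1
```

Request:
{"api": "move_arm", "payload": {"deltas": [[0,0,0,0,0],[0,0,0,0,0]]}}

```text
time_s: 46.05
position: [589.5, 280.3, 224.3]
ee_rot: [180.0, 0.0, -96.1]
contact_force: [-0.5, 0.3, 0.5]
opening: -0.0
```

```bash
python3 -c "
from h import *
st()
p,d=imaging.read_camera('wrist'); cv2.imwrite('pics/w20.png',p)
k=imaging.camera_params('wrist')
for n,q in (('b',(593,280,158.5)),('o',(557,322.5,148.5)),('g',(548.5,246.5,148.5))): print(n,np.round(proj('wrist',q,k),1))
st()"
```

```text
t 46.05 pos [589.5 280.3 224.3] rot [180.    0.  -96.1] F [-0.54  0.3   0.46] op -0.0 q [ 18.7  18.1  71.6   0.   90.3 114.8]
b [254.6 199.4]
o [212.7 236.9]
g [296.2 237.4]
t 46.1 pos [589.6 280.4 224.5] rot [-180.     0.   -96.1] F [ 0.11 -0.52  0.37] op -0.0 q [ 18.7  18.1  71.6   0.   90.3 114.8]
```

View pics/w20.png

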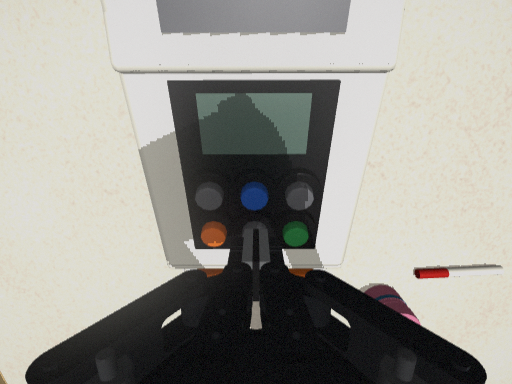

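The projected key positions match the image to within 3 px. I descend onto the blue key in steps.

Request:
{"api": "move_arm", "payload": {"deltas": [[0,0.2,0,-3,0],[0,0.2,0,-5.4,0],[0,0.2,0,-5.4,0],[0,0.2,0,-5.4,0]]}}

```text
time_s: 46.6
position: [592.4, 280.3, 171.7]
ee_rot: [-179.9, 0.0, -96.1]
contact_force: [0.1, 0.3, -0.2]
opening: -0.0
```

```bash
python3 -c "
from h import *
st()
p,d=imaging.read_camera('scene'); cv2.imwrite('pics/s21.png',cv2.resize(p[100:220,250:450],None,fx=3.5,fy=3.5,interpolation=cv2.INTER_CUBIC))
st()"
```

```text
t 46.6 pos [592.4 280.3 171.7] rot [-179.9    0.   -96.1] F [ 0.08  0.28 -0.19] op -0.0 q [ 18.6  19.5  75.8   0.   84.6 114.7]
t 46.65 pos [592.6 280.3 171.9] rot [-1.799e+02  1.000e-01 -9.620e+01] F [ 0.09 -0.41 -0.48] op 0.1 q [ 18.6  19.5  75.8   0.   84.6 114.7]
```

View pics/s21.png

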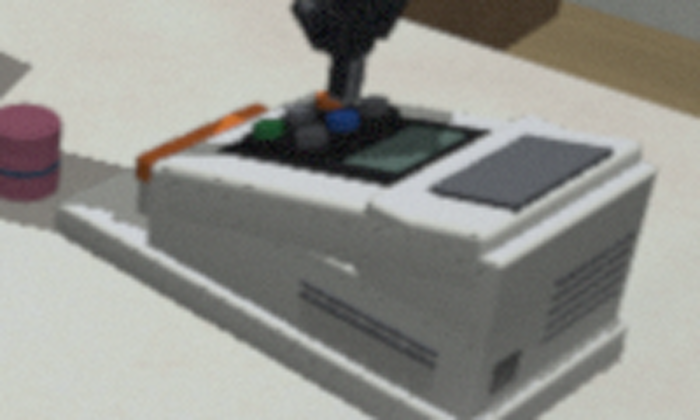

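The finger is above the blue key, at (343,115) in the crop. I step down, watching the force.

Request:
{"api": "move_arm", "payload": {"deltas": [[0,0,0,-0.4,0],[0,0,0,-0.8,0],[0,0,0,-0.8,0]]}}

```text
time_s: 47.02
position: [592.3, 280.0, 161.9]
ee_rot: [180.0, -0.0, -96.2]
contact_force: [-0.8, 0.2, -0.3]
opening: -0.1
```

Request:
{"api": "move_arm", "payload": {"deltas": [[0,0,0,-0.3,0],[0,0,0,-0.3,0],[0,0,0,-0.3,0]]}}

```text
time_s: 47.4
position: [592.4, 280.0, 159.4]
ee_rot: [-180.0, 0.0, -96.2]
contact_force: [0.8, 0.9, 2.0]
opening: -0.2
```

Request:
{"api": "move_arm", "payload": {"deltas": [[0,0,0,-0.2,0],[0,0,0,-0.2,0],[0,0,0,-0.2,0]]}}

```text
time_s: 47.78
position: [592.4, 280.1, 157.3]
ee_rot: [-180.0, 0.0, -96.2]
contact_force: [1.3, -0.5, 4.5]
opening: 0.4
```

Request:
{"api": "move_arm", "payload": {"deltas": [[0,0,0,-0.15,0],[0,0,0,-0.15,0],[0,0,0,-0.15,0]]}}

```text
time_s: 48.15
position: [592.4, 280.1, 155.8]
ee_rot: [-180.0, 0.0, -96.2]
contact_force: [2.4, 0.1, 4.9]
opening: 0.1
```

Request:
{"api": "move_arm", "payload": {"deltas": [[0,0,0,-0.15,0],[0,0,0,-0.15,0],[0,0,0,-0.15,0]]}}

```text
time_s: 48.52
position: [592.6, 280.1, 155.2]
ee_rot: [-179.9, 0.0, -96.2]
contact_force: [0.6, -1.3, 12.2]
opening: 0.3
```

```bash
python3 -c "
from h import *
for i in range(4): p,d=imaging.read_camera('scene'); st()
cv2.imwrite('pics/s22.png',cv2.resize(p[100:220,250:450],None,fx=3.5,fy=3.5,interpolation=cv2.INTER_CUBIC))"
```

```text
t 48.575 pos [592.6 280.1 155.2] rot [-179.9    0.   -96.2] F [-1.000e-02 -1.540e+00  1.247e+01] op 0.1 q [ 18.6  20.   77.1  -0.   82.8 114.7]
t 48.625 pos [592.6 280.1 155.2] rot [-179.9    0.   -96.2] F [ 0.51 -0.85 12.11] op 0.2 q [ 18.6  20.   77.1  -0.   82.8 114.7]
t 48.675 pos [592.6 280.1 155.2] rot [-179.9    0.   -96.2] F [ 0.39 -1.78 11.93] op -0.4 q [ 18.6  20.   77.1  -0.   82.8 114.7]
t 48.725 pos [592.6 280.1 155.2] rot [-179.9    0.   -96.2] F [ 0.44 -0.65 12.28] op 0.1 q [ 18.6  20.   77.1  -0.   82.8 114.7]
```

Force jumped to 12 N at z = 155.2 after 6 mm of travel, so the blue key is fully down. Rise, and move over the orange key.

Request:
{"api": "move_arm", "payload": {"deltas": [[0,0,0,2,0],[0,0,0,3.5,0],[0,-1.8,2.1,3.5,0],[0,-3.6,4.2,3.5,0],[0,-3.6,4.2,2,0]]}}

```text
time_s: 49.35
position: [555.9, 323.5, 175.8]
ee_rot: [-179.9, 0.1, -96.1]
contact_force: [-0.2, -0.2, 0.1]
opening: -0.2
```

```bash
python3 -c "
from h import *
p,d=imaging.read_camera('wrist'); st()
cv2.imwrite('pics/w23.png',p)
p,d=imaging.read_camera('scene')
cv2.imwrite('pics/s23.png',cv2.resize(p[100:220,250:450],None,fx=3.5,fy=3.5,interpolation=cv2.INTER_CUBIC))"
```

```text
t 49.4 pos [555.7 322.3 172.5] rot [179.9  -0.  -96.1] F [-0.15 -0.16 -2.64] op -0.1 q [ 23.3  18.1  77.6   0.   84.4 119.3]
```

View pics/s23.png

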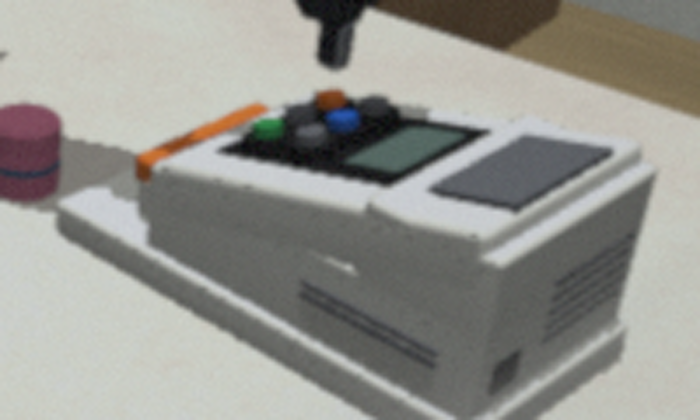

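View pics/w23.png

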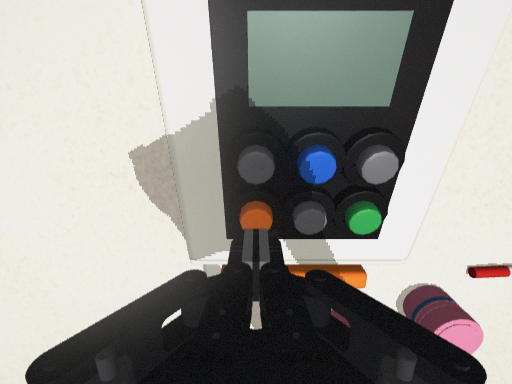

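Fingers are over the orange key at (256,216), and blue has sprung back up. I press orange.

Request:
{"api": "move_arm", "payload": {"deltas": [[0,0,0,-1,0],[0,0,0,-1.6,0],[0,0,0,-2.0,0],[0,0,0,-2.3,0],[0,0,0,-2.3,0]]}}

```text
time_s: 50.08
position: [556.5, 322.0, 151.3]
ee_rot: [-180.0, 0.0, -96.2]
contact_force: [-0.6, -1.6, 1.3]
opening: -0.1
```

Request:
{"api": "move_arm", "payload": {"deltas": [[0,0,0,-0.2,0],[0,0,0,-0.4,0],[0,0,0,-0.4,0]]}}

```text
time_s: 50.45
position: [556.5, 322.1, 147.4]
ee_rot: [-180.0, 0.0, -96.2]
contact_force: [1.5, -0.2, 4.0]
opening: -0.1
```

Request:
{"api": "move_arm", "payload": {"deltas": [[0,0,0,-0.2,0],[0,0,0,-0.2,0],[0,0,0,-0.2,0]]}}

```text
time_s: 50.82
position: [556.6, 322.2, 145.6]
ee_rot: [-179.9, 0.0, -96.2]
contact_force: [2.6, -1.0, 7.6]
opening: -0.0
```

Request:
{"api": "move_arm", "payload": {"deltas": [[0,0,0,-0.1,0],[0,0,0,-0.1,0],[0,0,0,-0.1,0]]}}

```text
time_s: 51.2
position: [556.7, 322.2, 145.3]
ee_rot: [-179.9, 0.1, -96.2]
contact_force: [0.6, -2.5, 13.9]
opening: -0.2
```

Bottomed at 14 N. Rise, pass over grey 3 at about 30 mm clearance, and move to green.

Request:
{"api": "move_arm", "payload": {"deltas": [[0,0,0,2,0],[0,0,0,3.8,0],[0,-0.4,-3.8,3.8,0],[0,-0.8,-7.6,3.8,0],[0,-0.8,-7.6,3.8,0]]}}

```text
time_s: 51.82
position: [548.2, 244.2, 182.7]
ee_rot: [-180.0, -0.0, -96.3]
contact_force: [-0.1, 1.0, 0.8]
opening: 0.4
```

Request:
{"api": "move_arm", "payload": {"deltas": [[0,0,0,-0.5,0],[0,0,0,-1,0],[0,0,0,-1,0]]}}

```text
time_s: 52.2
position: [548.0, 246.6, 171.4]
ee_rot: [179.9, -0.0, -96.1]
contact_force: [0.3, -0.4, 1.6]
opening: 0.2
```

```bash
python3 -c "
from h import *
st();p,d=imaging.read_camera('wrist'); st()
cv2.imwrite('pics/w24.png',p)"
```

```text
t 52.2 pos [548.  246.6 171.4] rot [179.9  -0.  -96.1] F [ 0.25 -0.41  1.62] op 0.2 q [ 16.9  13.2  83.8   0.   83.  113. ]
t 52.25 pos [548.2 246.5 171.8] rot [180.   -0.  -96.1] F [-0.08 -0.98 -0.17] op -0.0 q [ 16.9  13.2  83.8   0.   83.  113. ]
```

View pics/w24.png

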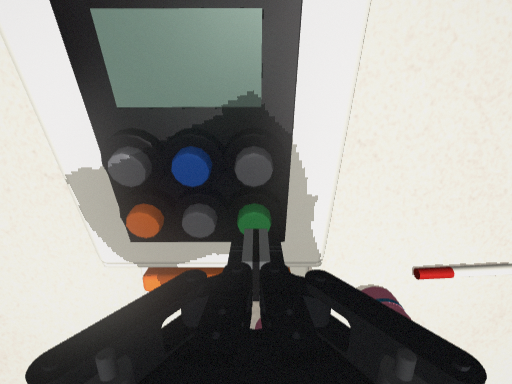

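The fingers sit over the green key at (254,219). I press it.

Request:
{"api": "move_arm", "payload": {"deltas": [[0,0,0,-1,0],[0,0,0,-1.6,0],[0,0,0,-2.0,0],[0,0,0,-2.3,0],[0,0,0,-2.3,0]]}}

```text
time_s: 52.88
position: [548.5, 246.0, 149.4]
ee_rot: [-180.0, 0.0, -96.2]
contact_force: [-0.1, -1.0, 2.8]
opening: 0.4
```

Request:
{"api": "move_arm", "payload": {"deltas": [[0,0,0,-0.2,0],[0,0,0,-0.3,0],[0,0,0,-0.3,0]]}}

```text
time_s: 53.25
position: [548.5, 246.1, 146.4]
ee_rot: [-180.0, 0.0, -96.2]
contact_force: [2.6, -1.4, 4.3]
opening: 0.1
```

Request:
{"api": "move_arm", "payload": {"deltas": [[0,0,0,-0.1,0],[0,0,0,-0.2,0],[0,0,0,-0.2,0]]}}

```text
time_s: 53.62
position: [548.7, 246.1, 145.3]
ee_rot: [-179.9, 0.0, -96.2]
contact_force: [-0.5, -1.7, 13.6]
opening: -0.2
```

Bottomed at 13.6 N. I rise, retreat and make the final checks.

Request:
{"api": "move_arm", "payload": {"deltas": [[0,0,0,4,0],[0,0,0,8,0],[0,-5,0,11,0],[0,-10,-3,11,0],[0,-14,-8,11,0]]}}

```text
time_s: 54.25
position: [407.2, 167.2, 253.8]
ee_rot: [180.0, 0.0, -96.0]
contact_force: [0.7, -1.3, 1.0]
opening: 0.0
```

Request:
{"api": "move_arm", "payload": {"deltas": [[0,0,0,0,0],[0,0,0,0,0],[0,0,0,0,0]]}}

```text
time_s: 54.62
position: [409.8, 167.7, 253.8]
ee_rot: [179.9, -0.0, -96.1]
contact_force: [-0.8, 0.6, -0.7]
opening: -0.0
```

```bash
python3 look.py top25; python3 keys.py | grep -A1 "px"; python3 -c "
from h import *
p,d=imaging.read_camera('scene'); cv2.imwrite('pics/s25.png',p); st()"
```

```text
px [226.  82.] a 517 xyz [808.5  48.7  66.1] sat 108.0
px [265.  83.] a 526 xyz [806.3 -51.   66.2] sat 61.0
px [372. 126.] a 1155 xyz [ 696.1 -315.9   74.7] sat 116.0
px [398. 195.] a 1202 xyz [ 526.7 -376.8   70.3] sat 15.0
px [342. 184.] a 567 xyz [ 552.5 -240.6   70.3] sat 18.0
px [343. 216.] a 577 xyz [ 474.1 -242.3   70.4] sat 19.0
px [405. 238.] a 609 xyz [ 421.7 -390.5   70.5] sat 13.0
px [344. 247.] a 599 xyz [ 397.4 -244.2   70.3] sat 19.0
px [202. 272.] a 588 xyz [335.4  99.8  66.1] sat 52.0
t 54.675 pos [409.8 167.8 253.8] rot [179.9  -0.  -96.1] F [-0.91  1.61  0.03] op 0.0 q [ 12.3  -7.8  96.3   0.   91.5 108.4]
orange px [102.1 176.2] 93 med [557.6 321.9 148.6] min [546.2 311.1 136.5] max [569.7 338.3 155. ]
green px [134.8 179.9] 98 med [549.  247.4 148.9] min [538.6 234.7 134.2] max [560.8 261.5 154. ]
blue px [119.6 160. ] 107 med [593.2 281.2 157.9] min [583.4 268.9 144.1] max [606.2 297.1 162.7]
plane [ 2.04372763e-01 -2.73690288e-02  2.92626371e+01] 1718 slope 0.20334725361087766 az -7.627509778391975
t 54.775 pos [409.7 167.7 253.8] rot [179.9  -0.  -96.1] F [-0.35 -0.28  0.23] op -0.0 q [ 12.3  -7.8  96.3   0.   91.5 108.4]
```

View pics/top25.png

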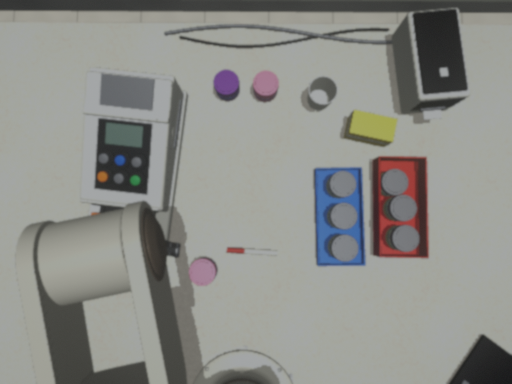

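View pics/s25.png

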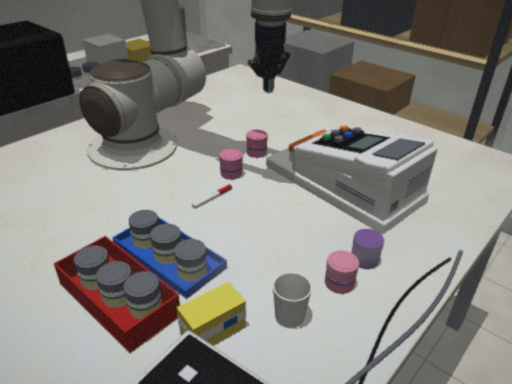

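The final views show three jars upright in the tray and three standing on the tub floor. The feeder is home, the keys are up, and the cup, carton and marker haven't moved. The arm is clear, so I hand in.

```bash
python3 -c "
from h import *
print(order.close_job()); st()"
```

```text
the job is handed in; nothing more can be done
None
the job is handed in; nothing more can be done
```

The job is done and handed in after about 55 s of robot time. `close_job()` gives no verdict, so what follows rests on my own checks.

- **Jars:** I lifted and weighed all six grey-capped jars. Three were full (−2.5 to −3.0 N) and stand in the blue tray. Three were empty (−0.6 to −0.9 N) and stand in the red tub.
- **Feeder:** I pushed it home by the orange lip until it hit the stop at about 24 N. The lip moved about 52 mm and ended about 40 mm in front of the analyser face.
- **Keys:** I pressed blue, then orange, then green, each until it bottomed (12–14 N, about 6 mm travel). All three were back up afterwards, and I didn't press any grey key.
- **Last check:** All six caps are at z ≈ 70 mm, so each jar stands on its container's floor. The cup, carton and marker, and the pink and purple jars, looked unmoved in the last views, and the arm was clear.

**Disagreements:**
- **Knocked jar:** One empty jar in the tub was knocked aside a couple of centimetres while the arm was away. It still stands on the tub floor, touching or nearly touching its neighbour, so I left it.
- **Panel slope:** My depth-camera fit gave 0.20 rad instead of the stated 0.24, probably because of edge pixels. I didn't use it for pressing.

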